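# Put a sample jar into the dry cabinet and start the purge

## Task

Swing the clear dry cabinet's door wide open, about a right angle, and stand the short stoppered jar on the cabinet floor, fully inside, keeping it upright all the way. Then close the door fully and, after that, turn the purge knob on top clockwise to its stop. Leave the tall bottle, the conical flask and the beaker inside the cabinet where they stand, and let go of everything.

Things in the scene. Friction and masses are not known exactly. Their poses are not given: they have to be found in the camera images.
- cabinet: Fixed clear-walled cabinet on a white base, 220 deep (x), 280 wide (y), 260 high. Origin: centre of its underside; front = -x side, facing the robot. Roof underside at z = 254; front opening in the plane x = -110, y -128 to 128. A white console on the roof, 104 wide about y = -80, slopes at 30 degrees: its face rises from z = 263 at x = -92 to z = 315 at x = -3.
- chamber (a point): Centre of the cabinet's chamber floor (cabinet origin + 30 in z), axes as the cabinet's. The chamber is 224 high, 256 wide (y), and runs in x from the opening at -110 to 104.
- door (a joint): Cabinet door angle: 0 closed, grows as it opens to 1.9 rad at most; stays where left. Hinge on the cabinet's -y edge (right, seen from the robot); the free edge comes towards the robot, counter-clockwise from above. Door 274 wide, 222 high (cabinet z 35 to 257), 12 thick, clear with aluminium frame.
- door_hinge (a point): On the vertical hinge axis, in mid-thickness of the door, at half its height; axes turn with the door: y along the door from hinge to free edge, -x is its outward normal.
- door_handle (a point): On the axis of the handle, a vertical steel bar 12 thick, 45 off the door's outer face (51 from its middle plane), 215 from the hinge axis along the door. The point is 60 below the door's top edge; the bar reaches from 45 above it to 70 below it, held by two pins 8 thick, 35 above and 60 below it. Axes turn with the door.
- purge (a joint): Angle of the purge knob: 0 to 1.4 rad (its clockwise stop), grows clockwise as seen from in front of the sloping panel; starts between 0 and 0.3.
- purge_grip (a point): On the purge knob's axis at grip height. Black disc of 44 diameter with a grip bar across it, 42 long, 14 wide; the bar's top is 7 above this point, its foot 23 below. z: outward along the axis, normal to the sloping panel, leaning 30 degrees to the cabinet's front; x: along the bar (at 0 straight down or up the slope). Axes turn with the knob.
- jar: The jar to load: short round amber glass jar, 52 diameter, 75 high, with a black stopper and a paper label. Loose, about 160 g. Origin: centre of its underside, z up its axis. Stands on the bench to the left of the cabinet.
- bottle: Leave alone: tall round amber bottle with black cap, 54 diameter, 130 high. Origin: centre of its underside.
- flask: Leave alone: conical flask, 68 diameter at the foot, 24 at the neck, 108 high. Origin: centre of its underside.
- beaker: Leave alone: open steel beaker inside the cabinet, in its rear half, about 56 diameter, 60 high. Origin: centre of its underside.
There are look-alikes about, which are no part of the job. What is shaped like the jar but purple is not meant.

How it is judged:
By the outcome, as a careful person would: the job done as asked, in the order asked, and still so for the second after the job is handed in, with the robot touching nothing.
It also fails if it takes over 72 s, if anything falls off the work surface, if the arm or the gripper's body presses on something with over 40 N, if the wrist force passes 120 N, or if a joint passes its speed limit or range.

## Robot

A 7-joint arm with a two-finger parallel gripper is mounted at the origin on the work surface. World frame = base frame: x ahead of the robot, y to its left, z up, the work surface at z = 0. Lengths are in m, angles in rad, forces in N, time in s.
With the tool pointing down it reaches from about 0.4 to 0.85 m from the base axis. Payload 10.4 kg.
Tool frame: the origin (TCP) lies at the very end of the fingers, on their centre line; the grasp point (between the pads) lies 19 mm behind it; z points along the fingers, y is the line along which they close (so a half turn about z gives the same grasp; the last joint's range is limited). The gripper opens to 87 mm and grips with 3 to 60 N. Pads are 19 mm wide; open, the fingers measure 117 mm over their backs; the gripper's body (75 mm by 190 mm) begins 51 mm behind the grasp point.
Start: joints at [-0.023, 0.332, -0.065, 1.46, 0.022, 1.35, -0.088], TCP at [0.625, 0, 0.223] pointing down, gripper open.
Joint ranges: [-2.6, 2.6], [-0.5, 2.12], [-1.47, 1.34], [0.16, 2.42], [-1.27, 4.41], [0.06, 2.06], [-2.6, 2.6]. Speed limits (rad/s): [2.22, 2.22, 2.79, 2.79, 3.14, 3.14, 3.14].

## Interface

Orientations are given as a unit quaternion [x, y, z, w].
In Python, from bench import status, camera, order gives the robot as it stands.
- The arm moves only by the tool jog_arm, never from a script. Its argument "plan" is a list of rows, each a list of 7 numbers: the turn, a rotation vector about the tool's x, y, z in rad, then the shift along the tool's x, y, z in mm, then the opening, from -1 (shut) to 1 (fully open). A call has 1 to 12 rows; each row is the pose to reach, as a shift and turn from the pose commanded when the call began, along the tool's axes at that moment; what a row does not reach only later rows make up. A row lasts 1/10 s, in which the tool goes at most 50 mm and 8.59 degrees, less where a joint would pass 70% of its speed; a pose out of reach is approached as far as the arm can. A call with a gripper value outside its range is refused whole. The fingers move at their own pace and stop on an object; "squeeze" is the grip in N (left out, the last holds). Time passes only in rows, so rows that repeat a pose let the fingers close. It gives the time, the measured TCP pose, the force, the opening and the grip force at its end, in the units of the state.
- status.read_state(): the state, without advancing time (a new reading comes with each control period).
- camera(name): name is "scene" or "side" or "wrist"; returns a dict with "image" (384x512x3 uint8, red, green, blue), "z_map" (384x512 float32, m along the optical axis (not along the pixel's ray), 0 where there is no reading), "fx", "fy", "cx", "cy" (pixels), "k1" (the pictures are not rectified: a ray, as slopes to the right and down, at radius r is drawn at 1 + k1 r^2 times it, then the intrinsics apply), "world_from_camera" (4x4, takes a point from camera to world coordinates); the wrist camera has in their place "mount" (4x4, takes a point from camera to tool coordinates, whose origin is the TCP and whose axes are the flange's). Camera axes: x right, y down, z forward; pixel columns grow to the right and rows downward; lengths in m; the calibration is good to about 2 mm. A picture is of the moment at which its call begins: read the wrist's pose just before it.
- order.close_job(): hands the job in; it is judged then, once.
The state is a dict: "time": time; "joint_positions": joint angles; "joint_vel": joint speeds; "joint_torque": joint torques, N m; "ee_pos": TCP position; "eef_rot": TCP orientation; "ft_force": force on the tool from outside, world axes, zero at the start; "torque": the same for the moment, N m; "width": finger opening in m; "grip_force": force on a finger pad.
Only numpy, scipy, OpenCV 4.12 (cv2) and the standard library are available. Lean on these libraries where they do the work, as an engineer would, in place of code of your own. Each camera call takes 0.05 s, during which the arm holds its last target. There are 200 camera calls.

## Working session

There is one attempt and no reset: what is moved stays moved. The work goes in short steps, Python scripts to look and compute and a tool call to move; the robot and the scene stay as the last step left them, time stands still between calls to the robot, and variables do not carry over. Pictures are saved under pics/ and viewed, at most 10 in all, crops included, and the job is handed in when it is done.

Besides the shell and the picture viewer there is one more tool, called after "Emit:" as a command line: name --pt "numbers of a row" for each row, then --argument value for the rest. jog_arm: Moves the arm, as the interface text tells. Its arguments: {"type":"object","properties":{"plan":{"type":"array"},"squeeze":{"type":"number"}},"required":["plan"]}

```bash
ls; mkdir -p pics; python3 - <<'E'
from bench import status,camera
import cv2,numpy as np
print(status.read_state())
ims=[]
for n in ("scene","side"):
    c=camera(n); np.savez(f"{n}0.npz",**c); ims.append(c["image"])
    print(n,c["fx"],c["fy"],c["cx"],c["cy"],c["k1"],np.round(c["world_from_camera"],3).tolist())
    cv2.imwrite(f"pics/{n}0.png",cv2.resize(c["image"][...,::-1],(800,600)))
E
```

```text
pics
{'time': 0.0, 'joint_positions': array([-0.02260763,  0.33285886, -0.06469818,  1.46093612,  0.02159572,
        1.34990713, -0.08848831]), 'joint_vel': array([-1.07948834e-04, -2.17436743e-03, -1.31902262e-04,  1.02642358e-03,
       -3.29157493e-05, -2.11694333e-04,  1.86795407e-04]), 'joint_torque': array([-1.20520472e-04, -6.23245955e+01,  2.44190963e-02, -3.89891267e+01,
       -6.13984605e-02,  3.97891912e-02,  1.87085252e-04]), 'ee_pos': array([ 6.24611813e-01, -9.99105578e-07,  2.21764546e-01]), 'eef_rot': array([ 7.07093329e-01,  7.07119879e-01, -5.21625408e-04, -4.77342966e-04]), 'ft_force': array([-0.31807036, -0.76921188, -0.24428957]), 'torque': array([0.00888669, 0.07032855, 0.05522481]), 'grip_force': 0.0, 'width': 0.08709287474096337}
scene 492.3330326070735 492.3330326070735 262.27425732351014 185.7068148252843 -0.16362976550077102 [[-0.15, 0.939, -0.309, 0.93], [0.989, 0.144, -0.042, 0.118], [0.005, -0.311, -0.95, 1.354], [0.0, 0.0, 0.0, 1.0]]
side 380.8793589716864 380.8793589716864 256.94539138071633 194.61581359706878 -0.04931806150196265 [[-0.879, 0.453, -0.151, 0.694], [0.477, 0.829, -0.293, 0.343], [-0.007, -0.329, -0.944, 1.136], [0.0, 0.0, 0.0, 1.0]]
```

View pics/scene0.png

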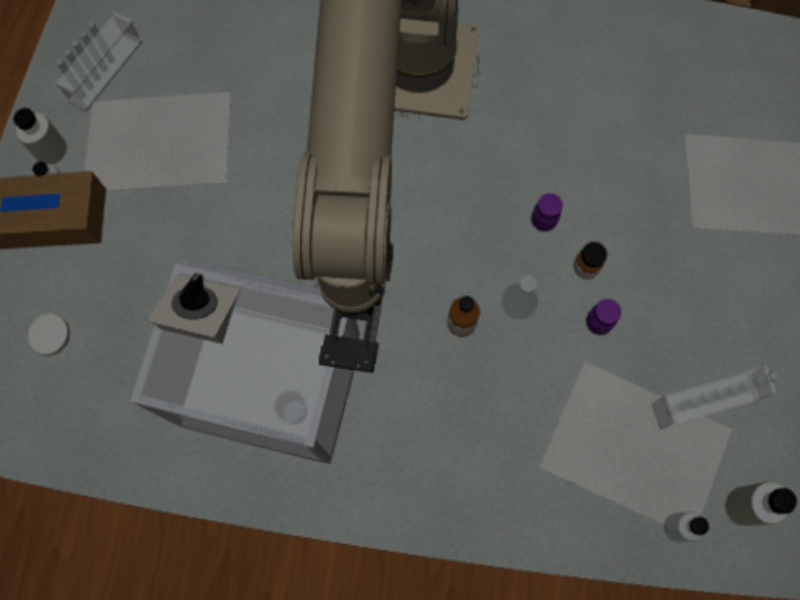

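View pics/side0.png

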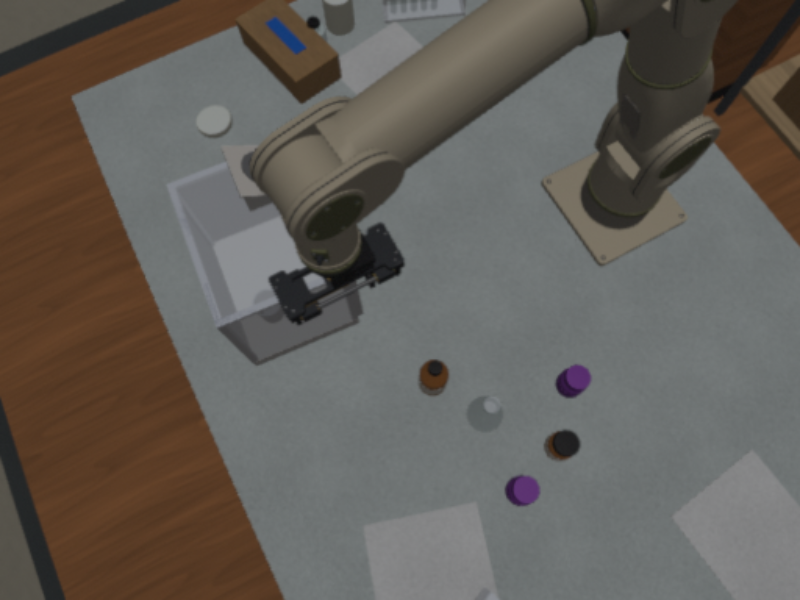

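The scene picture shows an amber jar with a wide black stopper at about (592,256) and the tall bottle with a narrow cap at (464,315). The flask is at (520,295), the purple look-alikes at (547,212) and (604,316), the knob at (195,295), and the beaker inside the cabinet at (291,407). In the side picture the jar is at (563,445). The black-stoppered short amber one fits the description. I'll confirm it in a crop and measure.

```bash
cat > h.py <<'E'
import numpy as np, cv2
from scipy.spatial.transform import Rotation as R
def load(n): return dict(np.load(n+".npz"))
def slopes(c,uv):
    p=(np.atleast_2d(uv).astype(float)-[c["cx"],c["cy"]])/[c["fx"],c["fy"]]
    s=p.copy()
    for _ in range(20): s=p/(1+c["k1"]*(s**2).sum(1,keepdims=True))
    return s
def rays(c,uv):
    T=c["world_from_camera"]; s=slopes(c,uv)
    return T[:3,3], np.c_[s,np.ones(len(s))]@T[:3,:3].T
def cloud(c):
    h,w=c["z_map"].shape; u,v=np.meshgrid(np.arange(w),np.arange(h))
    o,d=rays(c,np.c_[u.ravel(),v.ravel()])
    return (o+d*c["z_map"].reshape(-1,1)).reshape(h,w,3)
def at_z(c,uv,z):
    o,d=rays(c,uv); return o+d*((z-o[2])/d[:,2:])
def tri(c1,p1,c2,p2):
    (o1,d1),(o2,d2)=rays(c1,p1),rays(c2,p2); d1,d2=d1[0],d2[0]
    t=np.linalg.lstsq(np.c_[d1,-d2],o2-o1,rcond=None)[0]
    a,b=o1+t[0]*d1,o2+t[1]*d2; return (a+b)/2,np.linalg.norm(a-b)
def project(c,P):
    T=np.linalg.inv(c["world_from_camera"]); q=np.atleast_2d(P)@T[:3,:3].T+T[:3,3]
    s=q[:,:2]/q[:,2:]; s=s*(1+c["k1"]*(s**2).sum(1,keepdims=True))
    return s*[c["fx"],c["fy"]]+[c["cx"],c["cy"]]
E
python3 - <<'E'
from h import *
cs,cd=load("scene0"),load("side0")
for nm,a,b in [("jar",(592,254),(565,443)),("bottlecap",(466,303),(434,368)),("flaskneck",(528,284),(492,404)),("knob",(196,283),None)]:
    if b: print(nm,[np.round(x,4) for x in tri(cs,np.array(a)*.64,cd,np.array(b)*.64)])
for n,c in (("scene",cs),("side",cd)):
    P=cloud(c)
    H=P[...,2].copy(); H[c["z_map"]==0]=0
    cv2.imwrite(f"{n}H.png",np.clip(H*800,0,255).astype(np.uint8))
    for nm,uv in [("jar",(592,254)),("bottle",(466,303)),("flask",(528,284)),("knob",(196,283)),("panel",(170,310)),("floor",(250,350)),("beaker",(291,400)),("p1",(604,312))] if n=="scene" else [("jar",(565,443)),("bottle",(434,368)),("beaker",(268,300)),("corner",(258,360)),("roofcorner",(222,322))]:
        u,v=(np.array(uv)*.64).astype(int); print(n,nm,np.round(P[v,u],3))
S=cs["image"][100:320,60:430]; 
Hs=cv2.imread("sceneH.png"); 
a=cv2.resize(cs["image"][130:230,285:415,::-1],(780,600),interpolation=cv2.INTER_CUBIC)
cv2.imwrite("pics/jarcrop.png",a)
E
```

```text
jar [array([0.3916, 0.3779, 0.0613]), np.float64(0.0009)]
bottlecap [array([0.5393, 0.16  , 0.1277]), np.float64(0.0001)]
flaskneck [array([0.4808, 0.261 , 0.1062]), np.float64(0.004)]
scene jar [0.397 0.372 0.077]
scene bottle [0.539 0.159 0.133]
scene flask [0.481 0.259 0.107]
scene knob [ 0.632 -0.231  0.329]
scene panel [ 0.668 -0.271  0.297]
scene floor [ 0.701 -0.149  0.258]
scene beaker [ 0.764 -0.075  0.259]
scene p1 [0.502 0.402 0.078]
side jar [0.397 0.376 0.077]
side bottle [0.541 0.158 0.13 ]
side beaker [ 0.736 -0.036  0.26 ]
side corner [ 0.812 -0.031  0.037]
side roofcorner [ 0.813 -0.038  0.258]
```

View pics/jarcrop.png

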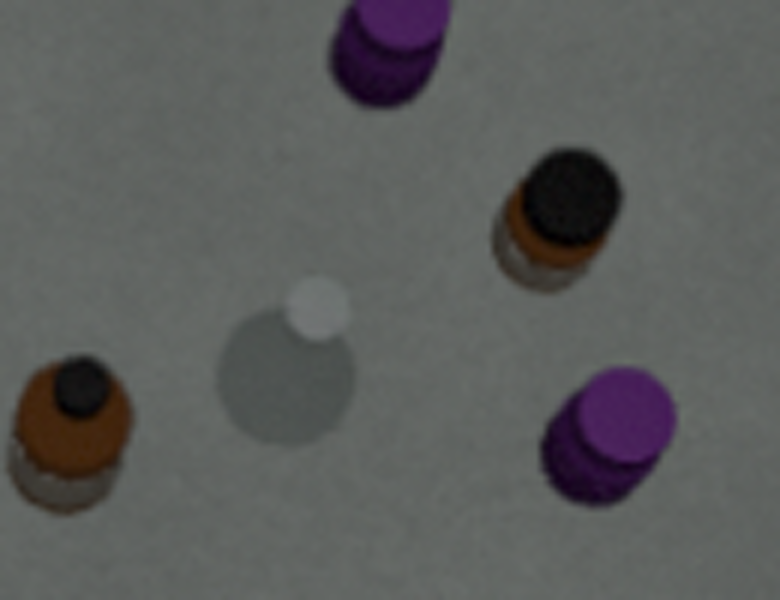

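The crop shows the black-stoppered amber jar with its paper label at (572,198). The purple ones at (400,40) and (615,430) are decoys, the bottle is at (75,430), and the flask is at (290,370). Next is the cabinet pose.

```bash
python3 - <<'E'
from h import *
from scipy.optimize import least_squares
cs,cd=load("scene0"),load("side0")
A=[]
for c in (cs,cd):
    P=cloud(c); m=(c["z_map"]>0)&(abs(P[...,2]-.2595)<.004)
    n,l,st,_=cv2.connectedComponentsWithStats(m.astype(np.uint8))
    Q=P[m]; Q=Q[(Q[:,0]>.5)&(Q[:,0]<.95)&(Q[:,1]<.1)&(Q[:,1]>-.5)]; A.append(Q); print(len(Q),Q.min(0),Q.max(0),np.median(Q[:,2]))
    r=cv2.minAreaRect(Q[:,:2].astype(np.float32)); print(r, cv2.boxPoints(r))
# top view occupancy plot from both
im=np.zeros((600,800,3),np.uint8)
for c,ch in ((cs,1),(cd,2)):
    P=cloud(c).reshape(-1,3)
    for lo,hi,col in ((.25,.264,255),(.1,.25,120)):
        Q=P[(P[:,2]>lo)&(P[:,2]<hi)]
        u=((Q[:,1]+.45)*1400).astype(int); v=((Q[:,0]-.5)*1400).astype(int); k=(u>=0)&(u<800)&(v>=0)&(v<600)
        im[v[k],u[k],ch]=col
cv2.imwrite("pics/top.png",im)
# panel plane points
P=cloud(cs)
for x in (150,165,180,210,225,235): 
  print([np.round(P[int(y*.64),int(x*.64)],3).tolist() for y in (282,300,315,330)])
E
```

```text
8976 [ 0.57411109 -0.31074751  0.25550215] [ 0.82474313 -0.01650712  0.26349439] 0.25965756236251825
((0.6995269060134888, -0.16297754645347595), (0.28276702761650085, 0.2336713671684265), 85.48324584960938) [[ 0.57192004 -0.29472107]
 [ 0.8048657  -0.31312287]
 [ 0.8271338  -0.03123403]
 [ 0.5941881  -0.01283222]]
5130 [ 0.58078813 -0.31320568  0.25551687] [0.82405007 0.00147125 0.26347541] 0.25996640994633774
((0.6918731331825256, -0.15609139204025269), (0.29527148604393005, 0.24794799089431763), 85.16349792480469) [[ 0.555893   -0.29274887]
 [ 0.8029582  -0.31365404]
 [ 0.82785326 -0.01943392]
 [ 0.5807881   0.00147125]]
[[0.548, -0.429, 0.005], [0.584, -0.42, 0.004], [0.682, -0.293, 0.307], [0.639, -0.406, 0.001]]
[[0.542, -0.404, -0.0], [0.655, -0.282, 0.296], [0.68, -0.271, 0.311], [0.691, -0.285, 0.26]]
[[0.615, -0.277, 0.267], [0.655, -0.255, 0.307], [0.676, -0.248, 0.311], [0.694, -0.25, 0.291]]
[[0.607, -0.233, 0.261], [0.643, -0.217, 0.29], [0.666, -0.21, 0.296], [0.692, -0.201, 0.309]]
[[0.603, -0.209, 0.261], [0.638, -0.196, 0.282], [0.662, -0.188, 0.293], [0.678, -0.191, 0.266]]
[[0.6, -0.195, 0.26], [0.633, -0.184, 0.274], [0.651, -0.184, 0.258], [0.674, -0.179, 0.258]]
```

View pics/top.png

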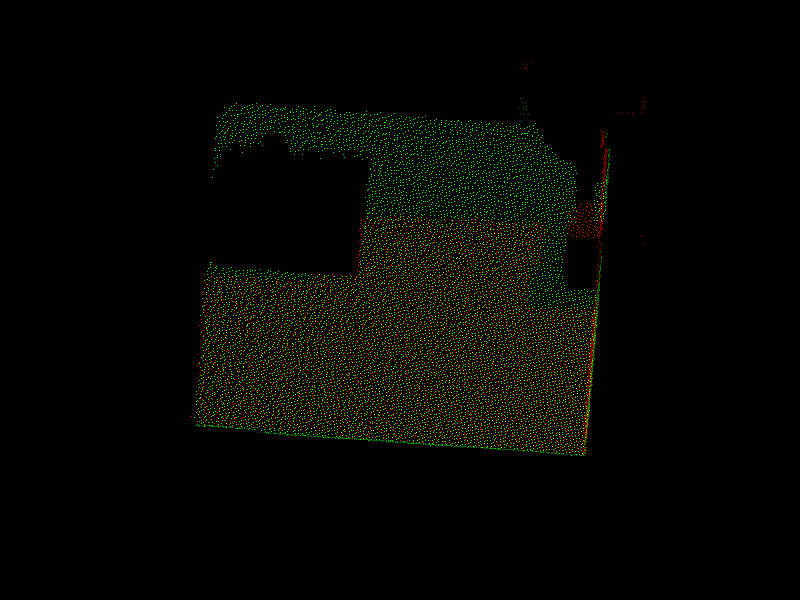

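The top plot (green = scene, red = side) shows a clean roof rectangle with the console as the black hole at (285,210). Handle traces lie near (523,65-105), which matches a closed door. Cabinet pose: centre about (0.705,-0.1635), yaw about -0.079. I'll check the predictions and plan the handle grasp.

```bash
cat >> h.py <<'E'
TC=-0.0788; C0=np.array([.7053,-.1635,0]); RC=R.from_euler('z',TC).as_matrix()
def cab(p): return C0+RC@(np.array(p)/1000.)
def incab(P): return (np.atleast_2d(P)-C0)@RC*1000
HINGE=cab([-116,-137,0])
def handle(th,z=.197):
    p=HINGE+R.from_euler('z',TC+th).apply([-.051,.215,0]); p[2]=z; return p
def tool(heading,pitch,roll=0):
    """tool z at heading, pitch below horizontal; y (closing) horizontal, left of heading for roll 0"""
    ch,sh,cp,sp=np.cos(heading),np.sin(heading),np.cos(pitch),np.sin(pitch)
    z=np.array([ch*cp,sh*cp,-sp]); y=np.array([-sh,ch,0]); 
    return R.from_matrix(np.c_[np.cross(y,z),y,z])*R.from_euler('z',roll)
def rows(pts,grip,p0=None,q0=None):
    from bench import status
    s=status.read_state(); p0=s["ee_pos"] if p0 is None else p0; r0=R.from_quat(s["eef_rot"] if q0 is None else q0)
    out=[]
    for p,r in pts:
        w=(r0.inv()*r).as_rotvec(); d=r0.inv().apply(np.array(p)-p0)*1000
        out.append([*np.round(w,3).tolist(),*np.round(d,0).astype(int).tolist(),grip])
    return out
def show(x): print("\n".join(map(str,x)))
E
python3 - <<'E'
from h import *
cs,cd=load("scene0"),load("side0")
print("purple2",at_z(cs,np.array((550,204))*.64,.075), at_z(cd,np.array((576,377))*.64,.075))
print("jar",at_z(cs,[[380.3,163]],.075), at_z(cd,np.array((566,442))*.64,.075))
b=at_z(cs,np.array((293,404))*.64,.09); print("beaker",b,incab(b))
print("handle px",project(cs,handle(0,.24))/.64,project(cd,handle(0,.24))/.64)
for c in (cs,cd):
    P=cloud(c); Q=P.reshape(-1,3); d=np.linalg.norm(Q[:,:2]-handle(0)[:2],axis=1); k=(d<.02)&(Q[:,2]>.1)&(Q[:,2]<.26); print(np.round(Q[k][:12],3))
P=cloud(cs); q=incab(P.reshape(-1,3)); I=cs["image"].reshape(-1,3).max(1)
k=(I<45)&(abs(q[:,1]+80)<45)&(abs(q[:,0]+40)<60)&(q[:,2]>270)&(q[:,2]<360)
q=q[k]; n=np.array([-.5,0,np.cos(np.pi/6)]); e=np.array([np.cos(np.pi/6),0,.5])
h=(q-[-92,0,263])@n; s=(q-[-92,0,263])@e; print("knob n",k.sum(),np.percentile(h,[2,25,50,75,90,98]))
for lo,hi in ((3,14),(20,40)):
    m=(h>lo)&(h<hi); 
    if m.sum()>3: print(lo,m.sum(),"s",s[m].min(),s[m].max(),s[m].mean(),"y",q[m,1].min(),q[m,1].max(),q[m,1].mean(), cv2.fitLine(np.c_[s[m],q[m,1]].astype(np.float32),2,0,.01,.01).ravel())
r=R.from_quat([.7071,.7071,0,0]); print(r.as_matrix().round(2))
# handle grasp: tool y along door y reversed/along : +90deg about tool z
g=r*R.from_euler('z',np.pi/2); print("tool y now",g.as_matrix()[:,1].round(2))
E
```

```text
purple2 [[0.31093114 0.29059323 0.075     ]] [[0.3131856  0.28876021 0.075     ]]
jar [[0.39765104 0.37904402 0.075     ]] [[0.39333107 0.37714278 0.075     ]]
beaker [[ 0.74497672 -0.09977287  0.09      ]] [[34.53709341 66.6526677  90.        ]]
handle px [[321.53598147 263.15769615]] [[365.15652899 234.08830927]]
[]
[[ 0.544 -0.078  0.245]
 [ 0.548 -0.074  0.25 ]
 [ 0.545 -0.075  0.247]
 [ 0.549 -0.074  0.246]
 [ 0.546 -0.073  0.244]
 [ 0.545 -0.07   0.248]
 [ 0.549 -0.073  0.242]]
knob n 327 [ 3.99064582 13.06635625 18.8226033  37.02533357 44.26235242 45.60112319]
3 96 s 22.25127816614875 75.12157196815748 58.10788061226694 y -106.44245449867093 -47.49922247871246 -71.37748536861504 [  0.55060244  -0.83476764  58.10788    -71.37749   ]
20 92 s 31.802049684272134 73.27701682296941 59.475262346765724 y -88.49527738745482 -70.55018315338468 -75.72654151248287 [  0.9693733   -0.24559191  59.47526    -75.72654   ]
[[ 0.  1.  0.]
 [ 1.  0.  0.]
 [ 0.  0. -1.]]
tool y now [ 0. -1.  0.]
```

```bash
cat >> h.py <<'E'
G0=R.from_matrix(np.array([[-1,0,0],[0,-1,0],[0,0,1]])@np.diag([1,1,1]))  # placeholder
G0=R.from_quat([.70710678,.70710678,0,0])*R.from_euler('z',np.pi/2)
def hgrip(th): return R.from_euler('z',TC+th)*G0
E
python3 - <<'E'
from h import *
show(rows([((.6,-.03,.30),R.from_euler('z',.9)*hgrip(0)),(handle(0,.29),hgrip(0)),(handle(0,.191),hgrip(0))],1))
E
```

```text
[-0.001, 0.001, 0.75, -30, -25, -78, 1]
[-0.001, 0.001, 1.65, -73, -80, -68, 1]
[-0.001, 0.001, 1.65, -73, -80, 31, 1]
```

Emit:
jog_arm --pt "0 0 0.15 -5 -5 -35 1" --pt "0 0 0.3 -12 -12 -68 1" --pt "0 0 0.45 -20 -22 -75 1" --pt "0 0 0.6 -28 -32 -75 1" --pt "0 0 0.75 -36 -42 -72 1" --pt "0 0 0.9 -44 -52 -70 1" --pt "0 0 1.05 -52 -60 -70 1" --pt "0 0 1.2 -60 -70 -70 1" --pt "0 0 1.35 -68 -78 -70 1" --pt "0 0 1.5 -73 -80 -70 1" --pt "0 0 1.65 -73 -80 -70 1" --pt "0 0 1.65 -73 -80 -70 1"

```text
time: 1.3
ee_pos: [0.5448, -0.0731, 0.2923]
eef_rot: [0.999, -0.041, -0.0, -0.0]
ft_force: [-0.5, -0.1, -0.0]
width: 0.0872
grip_force: 0.0
```

```bash
python3 - <<'E'
from h import *
from bench import status,camera
s=status.read_state(); print(s["time"],s["ee_pos"],R.from_quat(s["eef_rot"]).as_matrix().round(3).tolist(),s["joint_positions"].round(3),s["ft_force"])
show(rows([(handle(0,.191),hgrip(0))],1))
c=camera("wrist"); print(c["mount"].round(3).tolist())
T=np.eye(4);T[:3,:3]=R.from_quat(s["eef_rot"]).as_matrix();T[:3,3]=s["ee_pos"];c["world_from_camera"]=T@c["mount"]; np.savez("w1.npz",**c)
print("pred",project(c,[handle(0,.242),cab([-122,0,257]),cab([-122,137,257])])/.64)
cv2.imwrite("pics/w1.png",cv2.resize(c["image"][...,::-1],(800,600)))
E
```

```text
1.3 [ 0.54477783 -0.07309921  0.29230505] [[0.997, -0.082, -0.0], [-0.082, -0.997, 0.0], [-0.0, -0.0, -1.0]] [-0.065  0.133  0.129  1.559 -0.017  1.45  -1.588] [-0.4731218  -0.14613369 -0.02129579]
[-0.0, 0.0, -0.003, 0, -1, 101, 1]
[[0.0, -0.962, -0.272, 0.075], [1.0, 0.0, 0.0, -0.001], [-0.0, -0.272, 0.962, -0.163], [0.0, 0.0, 0.0, 1.0]]
pred [[398.40823405 326.40327335]
 [595.35181842 230.4955929 ]
 [248.29879039 231.05570642]]
```

View pics/w1.png

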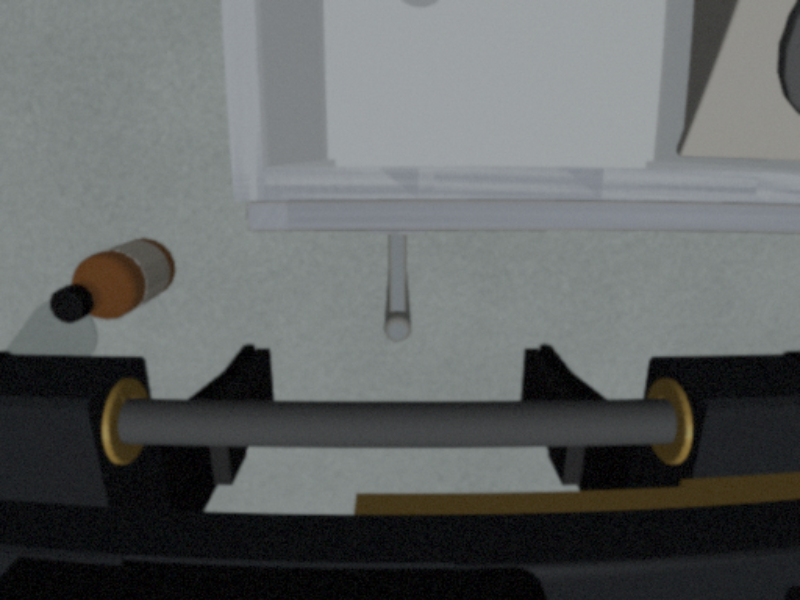

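The wrist picture shows the handle bar's top at (398,326), as predicted (398,326), and the door edge at row 230. I'll descend and grip.

Emit:
jog_arm --pt "0 0 0 0 0 35 1" --pt "0 0 0 0 -1 70 1" --pt "0 0 0 0 -1 95 1" --pt "0 0 0 0 -1 101 1" --pt "0 0 0 0 -1 101 1" --pt "0 0 0 0 -1 101 -1" --pt "0 0 0 0 -1 101 -1" --pt "0 0 0 0 -1 101 -1" --pt "0 0 0 0 -1 101 -1" --pt "0 0 0 0 -1 101 -1" --pt "0 0 0 0 -1 101 -1" --squeeze 40

```text
time: 2.45
ee_pos: [0.5451, -0.072, 0.1917]
eef_rot: [0.999, -0.04, 0.0, -0.0]
ft_force: [0.4, 0.6, -0.4]
width: 0.0468
grip_force: 0.0
```

```bash
python3 - <<'E'
from h import *
from bench import status
s=status.read_state(); print(s["ee_pos"],s["width"],s["ft_force"])
ths=np.array([.04,.12,.22,.32,.42,.52,.62,.72,.82])
d=s["ee_pos"]-handle(0,.191); print(d)
show(rows([(handle(t,.191)+d,hgrip(t)) for t in ths],-1))
E
```

```text
[ 0.545145   -0.07195509  0.19168498] 0.04677243302134696 [ 0.43901077  0.64044282 -0.38854741]
[0.00018674 0.00064097 0.00068498]
[-0.0, -0.0, -0.04, -9, 2, 0, -1]
[-0.0, -0.0, -0.12, -25, 8, 0, -1]
[-0.0, -0.0, -0.22, -46, 16, 0, -1]
[-0.0, -0.0, -0.32, -65, 27, 0, -1]
[0.0, -0.0, -0.42, -83, 40, 0, -1]
[0.0, -0.0, -0.52, -100, 54, 0, -1]
[0.0, -0.0, -0.62, -115, 70, 0, -1]
[0.0, -0.0, -0.72, -129, 87, 0, -1]
[0.0, -0.0, -0.82, -141, 106, 0, -1]
```

Emit:
jog_arm --pt "0 0 0 0 0 0 -1" --pt "0 0 0 0 0 0 -1" --pt "0 0 0 0 0 0 -1" --pt "0 0 0 0 0 0 -1" --pt "0 0 0 0 0 0 -1" --pt "0 0 0 0 0 0 -1" --pt "0 0 0 0 0 0 -1" --pt "0 0 0 0 0 0 -1"

```text
time: 3.25
ee_pos: [0.545, -0.0733, 0.1915]
eef_rot: [0.999, -0.04, 0.0, 0.001]
ft_force: [-0.1, -5.1, -0.8]
width: 0.0112
grip_force: 40.0
```

Emit:
jog_arm --pt "0 0 -0.04 -9 2 0 -1" --pt "0 0 -0.12 -25 8 0 -1" --pt "0 0 -0.22 -46 16 0 -1" --pt "0 0 -0.32 -65 27 0 -1" --pt "0 0 -0.42 -83 40 0 -1" --pt "0 0 -0.52 -100 54 0 -1" --pt "0 0 -0.62 -115 70 0 -1" --pt "0 0 -0.72 -129 87 0 -1" --pt "0 0 -0.82 -141 106 0 -1" --pt "0 0 -0.82 -141 106 0 -1"

```text
time: 4.25
ee_pos: [0.3949, -0.1688, 0.1915]
eef_rot: [0.932, 0.362, 0.0, 0.0]
ft_force: [3.3, -0.9, -4.5]
width: 0.0112
grip_force: 40.0
```

```bash
python3 - <<'E'
from h import *
from bench import status
s=status.read_state(); print(s["ee_pos"],s["width"],s["ft_force"],handle(.82,.191),s["joint_positions"].round(2))
ths=np.arange(.9,1.61,.1)
show(rows([(handle(t,.191),hgrip(t)) for t in ths]+[(handle(1.56,.191),hgrip(1.56))],-1))
E
```

```text
[ 0.39486869 -0.168823    0.19149276] 0.011200050285353837 [ 3.32884809 -0.93085939 -4.46107484] [ 0.39609261 -0.16678072  0.191     ] [ 0.08 -0.09  0.21  2.    0.02  1.24 -0.55]
[0.001, -0.0, -0.08, -15, 4, 0, -1]
[0.001, -0.0, -0.18, -35, 12, 0, -1]
[0.001, -0.0, -0.28, -55, 22, 1, -1]
[0.001, -0.0, -0.38, -74, 34, 1, -1]
[0.001, 0.0, -0.48, -91, 47, 1, -1]
[0.001, 0.0, -0.58, -107, 62, 1, -1]
[0.001, 0.0, -0.68, -122, 79, 1, -1]
[0.001, 0.0, -0.78, -134, 97, 1, -1]
[0.001, 0.0, -0.74, -129, 90, 1, -1]
```

Emit:
jog_arm --pt "0 0 -0.08 -15 4 0 -1" --pt "0 0 -0.18 -35 12 0 -1" --pt "0 0 -0.28 -55 22 0 -1" --pt "0 0 -0.38 -74 34 0 -1" --pt "0 0 -0.48 -91 47 0 -1" --pt "0 0 -0.58 -107 62 0 -1" --pt "0 0 -0.68 -122 79 0 -1" --pt "0 0 -0.75 -130 92 0 -1" --pt "0 0 -0.75 -130 92 0 -1"

```text
time: 5.15
ee_pos: [0.3601, -0.3246, 0.1915]
eef_rot: [0.735, 0.678, -0.001, -0.001]
ft_force: [-13.5, -1.6, 7.2]
width: 0.0111
grip_force: 40.0
```

Emit:
jog_arm --pt "0 0 0 0 0 0 1" --pt "0 0 0 0 0 0 1" --pt "0 0 0 0 0 0 1" --pt "0 0 0 0 0 0 1" --pt "0 0 0 0 0 0 1" --pt "0 0 0 0 0 0 1" --pt "0 0 0 0 0 -20 1" --pt "0 0 0 0 0 -50 1" --pt "0 0 0 0 0 -90 1" --pt "0 0 0 0 0 -130 1"

```text
time: 6.15
ee_pos: [0.362, -0.3219, 0.3229]
eef_rot: [0.735, 0.678, 0.0, -0.0]
ft_force: [1.0, -0.0, -0.3]
width: 0.0823
grip_force: 0.0
```

```bash
python3 - <<'E'
from h import *
from bench import status,camera
s=status.read_state(); print(s["time"],s["ee_pos"],s["joint_positions"].round(2))
c=camera("scene"); np.savez("scene1.npz",**c); cv2.imwrite("pics/scene1.png",cv2.resize(c["image"][...,::-1],(800,600)))
E
```

```text
6.15 [ 0.36201567 -0.32185665  0.32287511] [ 0.19 -0.04  0.44  1.67  0.02  1.51  0.54]
```

View pics/scene1.png

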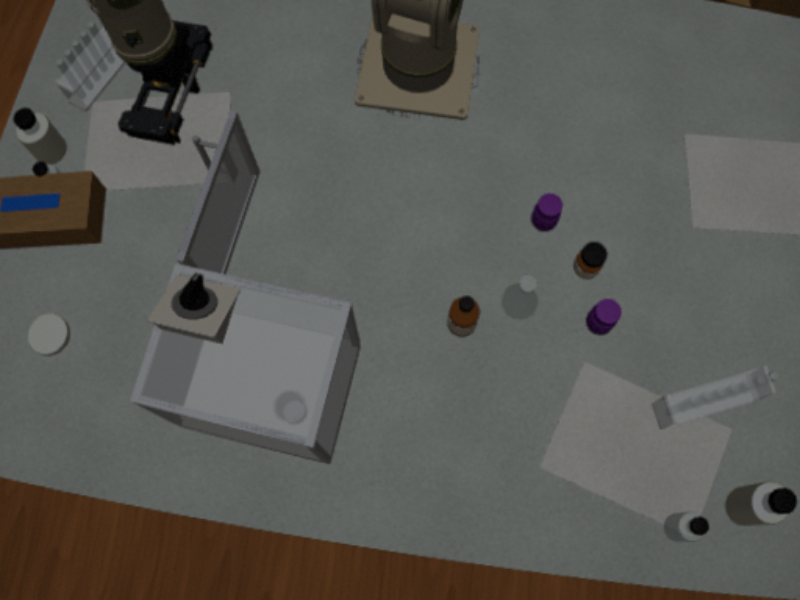

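Door is open at about 90° (free edge at (237,115)), the handle is free, and the other items are undisturbed. I'll refine the jar and cabinet positions from depth and plan the transfer.

```bash
cat >> h.py <<'E'
def tp(g,r): return np.array(g)+r.apply([0,0,.019])   # TCP for grasp point g
E
python3 - <<'E'
from h import *
from bench import status,camera
cd=camera("side"); np.savez("side1.npz",**cd); cs=load("scene1")
for c in (cs,cd):
    P=cloud(c); I=c["image"].astype(int).max(2)
    m=(np.hypot(P[...,0]-.396,P[...,1]-.376)<.04)&(P[...,2]>.065)&(P[...,2]<.09)
    Q=P[m]; print("jar top",m.sum(),Q.mean(0).round(4),cv2.minEnclosingCircle(Q[:,:2].astype(np.float32)))
    m=(c["z_map"]>0)&(abs(P[...,2]-.260)<.003); Q=P[m]; Q=Q[(Q[:,0]>.5)&(Q[:,1]<.0)]
    r=cv2.minAreaRect(Q[:,:2].astype(np.float32)); print(r,cv2.boxPoints(r).round(4).tolist())
P0=np.array([.362,-.322,.323]); r1=tool(np.radians(20),np.radians(50)); P1=tp([.395,.377,.24],r1)
via=np.array([P0,[.37,-.24,.36],[.37,-.1,.36],[.36,.05,.35],[.355,.2,.31],P1]); print(P1)
pts=[]
for k in np.linspace(0,1,21)[1:]:
    a=np.array([np.interp(k,np.linspace(0,1,6),via[:,i]) for i in range(3)])
    pts.append((a,tool(np.radians(-94.5+114.5*k),np.radians(90-40*k))))
show(rows(pts[:10],1)); np.save("via.npy",np.array([np.r_[p,r.as_quat()] for p,r in pts]))
E
```

```text
jar top 196 [0.3957 0.3773 0.0746] ((0.3942219614982605, 0.3787553310394287), 0.023287082090973854)
((0.6631686687469482, -0.16015391051769257), (0.2819567918777466, 0.3064795136451721), 85.59957122802734) [[0.49959999322891235, -0.289000004529953], [0.8051000237464905, -0.3125], [0.8267999887466431, -0.031300000846385956], [0.5212000012397766, -0.007799999788403511]]
jar top 225 [0.3938 0.3783 0.0747] ((0.39287060499191284, 0.3792703449726105), 0.023738518357276917)
((0.6637897491455078, -0.16072487831115723), (0.2826758623123169, 0.303156316280365), 85.34268951416016) [[0.5012000203132629, -0.28929999470710754], [0.8033999800682068, -0.3138999938964844], [0.8263000249862671, -0.03220000118017197], [0.5242000222206116, -0.007499999832361937]]
[0.40647643 0.38117708 0.22544516]
[0.005, -0.031, -0.102, 22, -1, -6, 1]
[0.0, -0.066, -0.202, 42, -1, -15, 1]
[-0.009, -0.1, -0.301, 63, -1, -24, 1]
[-0.021, -0.133, -0.401, 83, 0, -34, 1]
[-0.037, -0.166, -0.5, 118, -3, -34, 1]
[-0.057, -0.198, -0.599, 153, -6, -34, 1]
[-0.08, -0.229, -0.698, 188, -9, -34, 1]
[-0.106, -0.258, -0.796, 223, -11, -34, 1]
[-0.136, -0.286, -0.894, 260, -17, -32, 1]
[-0.169, -0.313, -0.991, 297, -22, -29, 1]
```

Emit:
jog_arm --pt "0.005 -0.031 -0.1 22 -1 -6 1" --pt "0 -0.066 -0.2 42 -1 -15 1" --pt "-0.009 -0.1 -0.3 63 -1 -24 1" --pt "-0.02 -0.133 -0.4 83 0 -34 1" --pt "-0.037 -0.166 -0.5 118 -3 -34 1" --pt "-0.057 -0.198 -0.6 153 -6 -34 1" --pt "-0.08 -0.229 -0.7 188 -9 -34 1" --pt "-0.106 -0.258 -0.796 223 -11 -34 1" --pt "-0.136 -0.286 -0.894 260 -17 -32 1" --pt "-0.17 -0.313 -0.99 297 -22 -29 1"

```text
time: 7.25
ee_pos: [0.3638, -0.0226, 0.3503]
eef_rot: [0.313, 0.934, -0.055, 0.162]
ft_force: [0.6, -0.2, 1.3]
width: 0.087
grip_force: 0.0
```

```bash
python3 - <<'E'
from h import *
from bench import status
s=status.read_state(); print(s["joint_positions"].round(2)); v=np.load("via.npy"); print(v[9])
show(rows([(a[:3],R.from_quat(a[3:])) for a in v[10:]],1))
E
```

```text
[-0.14 -0.5  -0.13  2.01  0.21  1.42  0.66]
[ 0.365      -0.025       0.355       0.31452083  0.93323253 -0.05545851
  0.16455407]
[-0.035, -0.041, -0.089, 20, 27, -10, 1]
[-0.074, -0.075, -0.181, 44, 56, -15, 1]
[-0.116, -0.11, -0.272, 70, 85, -14, 1]
[-0.161, -0.144, -0.362, 95, 114, -13, 1]
[-0.209, -0.177, -0.45, 121, 143, -11, 1]
[-0.261, -0.209, -0.537, 146, 172, -10, 1]
[-0.315, -0.24, -0.622, 169, 216, 4, 1]
[-0.373, -0.27, -0.705, 193, 260, 19, 1]
[-0.434, -0.298, -0.787, 216, 304, 33, 1]
[-0.498, -0.325, -0.867, 239, 348, 47, 1]
```

j2 hit its limit because the tool was too close to the base, so I'll route further out.

```bash
python3 - <<'E'
from h import *
from bench import status
s=status.read_state(); 
r1=tool(np.radians(20),np.radians(50)); P1=tp([.395,.378,.20],r1)
via=np.array([s["ee_pos"],[.43,.05,.31],[.44,.15,.27],[.43,.27,.22],P1]); pts=[]
for k in np.linspace(0,1,13)[1:]:
    a=np.array([np.interp(k,np.linspace(0,1,5),via[:,i]) for i in range(3)])
    h=np.interp(k,[0,1],[-37,20]); p=np.interp(k,[0,.4,1],[70,70,50]); pts.append((a,tool(np.radians(h),np.radians(p))))
show(rows(pts,1))
E
```

```text
[-0.029, -0.006, -0.078, 2, 33, 14, 1]
[-0.057, -0.006, -0.156, 3, 65, 27, 1]
[-0.085, -0.006, -0.234, 5, 98, 41, 1]
[-0.113, -0.006, -0.312, 26, 126, 48, 1]
[-0.143, -0.015, -0.389, 47, 155, 54, 1]
[-0.183, -0.063, -0.463, 68, 184, 61, 1]
[-0.227, -0.109, -0.535, 98, 214, 68, 1]
[-0.274, -0.155, -0.605, 129, 244, 74, 1]
[-0.325, -0.2, -0.674, 160, 274, 81, 1]
[-0.379, -0.243, -0.74, 191, 299, 82, 1]
[-0.437, -0.285, -0.805, 222, 324, 83, 1]
[-0.498, -0.325, -0.867, 253, 349, 84, 1]
```

Emit:
jog_arm --pt "-0.03 -0.006 -0.08 2 33 14 1" --pt "-0.057 -0.006 -0.156 3 65 27 1" --pt "-0.085 -0.006 -0.234 5 98 41 1" --pt "-0.113 -0.006 -0.312 26 126 48 1" --pt "-0.143 -0.015 -0.389 47 155 54 1" --pt "-0.183 -0.063 -0.463 68 184 61 1" --pt "-0.227 -0.109 -0.535 98 214 68 1" --pt "-0.274 -0.155 -0.605 129 244 74 1" --pt "-0.325 -0.2 -0.674 160 274 81 1" --pt "-0.379 -0.243 -0.74 191 299 82 1" --pt "-0.437 -0.285 -0.805 222 324 83 1" --pt "-0.498 -0.325 -0.867 253 349 84 1"

```text
time: 8.45
ee_pos: [0.4069, 0.3824, 0.1857]
eef_rot: [-0.163, 0.925, 0.06, 0.337]
ft_force: [2.3, 0.5, -0.3]
width: 0.087
grip_force: 0.0
```

```bash
python3 - <<'E'
from h import *
from bench import status
s=status.read_state(); print(s["joint_positions"].round(2))
r1=tool(np.radians(20),np.radians(50))
J=np.array([.3947,.378,0])
pts=[(tp(J+[0,0,z],r1),r1) for z in (.2,.16,.12,.08,.055,.043)]
print(pts[-1][0]); show(rows(pts,1))
E
```

```text
[-0.43 -0.13 -0.65  2.21  0.69  0.6   0.33]
[0.40617643 0.38217708 0.02844516]
[0.002, 0.0, -0.001, 1, 0, 0, 1]
[0.002, 0.0, -0.001, 27, 0, 30, 1]
[0.002, 0.0, -0.001, 52, 0, 61, 1]
[0.002, 0.0, -0.001, 78, 0, 92, 1]
[0.002, 0.0, -0.001, 94, 0, 111, 1]
[0.002, 0.0, -0.001, 102, 0, 120, 1]
```

Emit:
jog_arm --pt "0 0 0 14 0 15 1" --pt "0 0 0 27 0 30 1" --pt "0 0 0 40 0 46 1" --pt "0 0 0 52 0 61 1" --pt "0 0 0 65 0 77 1" --pt "0 0 0 78 0 92 1" --pt "0 0 0 94 0 111 1" --pt "0 0 0 102 0 120 1" --pt "0 0 0 102 0 120 1"

```text
time: 9.35
ee_pos: [0.4058, 0.3794, 0.0264]
eef_rot: [-0.161, 0.927, 0.058, 0.334]
ft_force: [-0.3, -0.6, 0.6]
width: 0.0868
grip_force: 0.0
```

```bash
python3 - <<'E'
from h import *
from bench import status,camera
s=status.read_state(); print(s["joint_positions"].round(2))
c=camera("wrist")
cv2.imwrite("pics/w2.png",cv2.resize(c["image"][...,::-1],(800,600)))
E
```

```text
[-0.47  0.24 -0.67  2.33  1.5   0.6  -0.48]
```

View pics/w2.png

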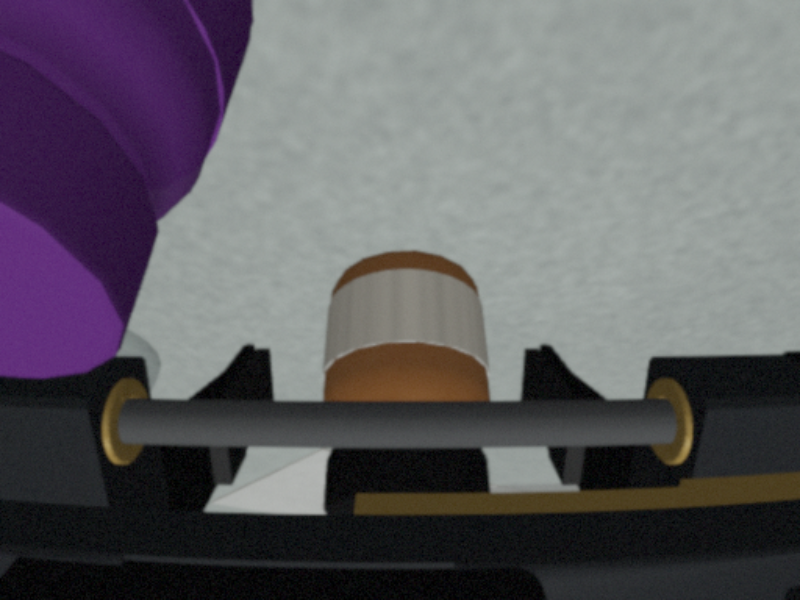

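The wrist view shows the jar with its label centred between the fingers at (405,330), and purple2 at the left edge but clear. Closing.

Emit:
jog_arm --pt "0 0 0 0 0 0 -1" --pt "0 0 0 0 0 0 -1" --pt "0 0 0 0 0 0 -1" --pt "0 0 0 0 0 0 -1" --pt "0 0 0 0 0 0 -1" --pt "0 0 0 0 0 0 -1" --pt "0 0 0 0 0 0 -1" --pt "0 0 0 0 0 0 -1" --squeeze 25

```text
time: 10.2
ee_pos: [0.4071, 0.3808, 0.0292]
eef_rot: [-0.161, 0.926, 0.059, 0.337]
ft_force: [-2.7, -1.1, 4.9]
width: 0.0505
grip_force: 25.0
```

```bash
python3 - <<'E'
from h import *
from bench import status
s=status.read_state(); r0=R.from_quat(s["eef_rot"]); p0=s["ee_pos"]; print(p0, s["width"],s["grip_force"])
m=r0.as_matrix(); z=m[:,2]; print("heading",np.degrees(np.arctan2(z[1],z[0])),"pitch",np.degrees(np.arcsin(-z[2])),"y",m[:,1].round(3))
# upright throughout: only yaw rotations applied to r0; grasp pt
g0=p0-r0.apply([0,0,.019])
dh=TC-np.arctan2(z[1],z[0])
def yaw(k): return R.from_euler('z',dh*k)*r0
L=g0+[0,0,.155]; pre=cab([-215,-5,0]); pre[2]=L[2]
pts=[(g0+[0,0,a],r0) for a in (.02,.06,.11,.155)]
n=13
for k in np.linspace(0,1,n+1)[1:]: pts.append((L+(pre-L)*k,yaw(k)))
pts=[(tp(g,r),r) for g,r in pts]
show(rows(pts[:10],-1)); np.save("via.npy",np.array([np.r_[p,r.as_quat()] for p,r in pts])); print(pre,g0)
E
```

```text
[0.40711459 0.38075957 0.02921638] 0.05051946881520819 24.996024052214786
heading 19.84624525389881 pitch 50.031284138750486 y [-0.338  0.941  0.002]
[0.0, 0.0, 0.0, -13, 0, -15, -1]
[0.0, 0.0, 0.0, -39, 0, -46, -1]
[0.0, 0.0, 0.0, -71, 0, -84, -1]
[0.0, 0.0, 0.0, -100, 0, -119, -1]
[0.021, -0.0, 0.025, -94, -41, -123, -1]
[0.042, -0.0, 0.05, -89, -82, -128, -1]
[0.063, -0.0, 0.075, -84, -123, -132, -1]
[0.084, -0.0, 0.1, -79, -164, -137, -1]
[0.105, -0.0, 0.125, -73, -205, -141, -1]
[0.126, -0.0, 0.15, -68, -246, -146, -1]
[ 0.49057358 -0.15156001  0.19877789] [0.39563447 0.376616   0.04377789]
```

Emit:
jog_arm --pt "0 0 0 -5 0 -6 -1" --pt "0 0 0 -16 0 -19 -1" --pt "0 0 0 -39 0 -46 -1" --pt "0 0 0 -71 0 -84 -1" --pt "0 0 0 -100 0 -119 -1" --pt "0.021 0 0.025 -94 -41 -123 -1" --pt "0.042 0 0.05 -89 -82 -128 -1" --pt "0.063 0 0.075 -84 -123 -132 -1" --pt "0.084 0 0.1 -79 -164 -137 -1" --pt "0.105 0 0.125 -73 -205 -141 -1" --pt "0.126 0 0.15 -68 -246 -146 -1" --pt "0.126 0 0.15 -68 -246 -146 -1"

```text
time: 11.4
ee_pos: [0.4462, 0.1594, 0.1845]
eef_rot: [-0.078, 0.939, 0.03, 0.333]
ft_force: [-0.1, 0.6, -0.8]
width: 0.0509
grip_force: 25.0
```

```bash
python3 - <<'E'
from h import *
from bench import status
s=status.read_state(); print(s["joint_positions"].round(2),s["width"])
v=np.load("via.npy"); print(v[9][:3]); show(rows([(a[:3],R.from_quat(a[3:])) for a in v[10:]],-1))
E
```

```text
[ 0.12 -0.47 -0.62  2.41 -0.09  0.47  1.26] 0.05089199838356641
[0.45152022 0.13466809 0.18421638]
[0.034, -0.017, 0.038, -1, -67, 1, -1]
[0.055, -0.017, 0.063, -2, -109, 1, -1]
[0.076, -0.017, 0.088, -2, -150, 1, -1]
[0.097, -0.017, 0.113, -3, -192, 1, -1]
[0.117, -0.017, 0.139, -3, -234, 2, -1]
[0.138, -0.017, 0.164, -3, -275, 2, -1]
[0.159, -0.017, 0.189, -4, -317, 2, -1]
```

The arm is at the j2/j4 limits, so I'll carry the jar further out.

```bash
python3 - <<'E'
from h import *
from bench import status
s=status.read_state(); r0=R.from_quat(s["eef_rot"]); p0=s["ee_pos"]
v=np.load("via.npy"); z0=R.from_quat(v[0][3:]).as_matrix()[:,2]; rt=lambda h:R.from_euler('z',h-np.arctan2(z0[1],z0[0]))*R.from_quat(v[0][3:])
h0=np.arctan2(*r0.as_matrix()[[1,0],2]); g0=p0-r0.apply([0,0,.019])
pre=cab([-175,-5,0]); pre[2]=.2
via=np.array([g0,[.49,.09,.2],[.52,.0,.2],pre]); pts=[]
for k in np.linspace(0,1,11)[1:]:
    g=np.array([np.interp(k,[0,.3,.6,1],via[:,i]) for i in range(3)]); r=rt(h0+(TC-h0)*k); pts.append((tp(g,r),r))
show(rows(pts,-1)); print(pre,g0)
E
```

```text
[0.016, -0.017, 0.016, -12, -26, 9, -1]
[0.032, -0.017, 0.035, -23, -51, 18, -1]
[0.048, -0.017, 0.054, -35, -77, 27, -1]
[0.064, -0.017, 0.073, -39, -108, 30, -1]
[0.079, -0.017, 0.093, -43, -140, 33, -1]
[0.095, -0.017, 0.112, -46, -171, 36, -1]
[0.111, -0.017, 0.131, -44, -210, 33, -1]
[0.127, -0.017, 0.151, -41, -249, 30, -1]
[0.143, -0.017, 0.17, -38, -288, 28, -1]
[0.159, -0.017, 0.189, -35, -327, 25, -1]
[ 0.53044945 -0.15470875  0.2       ] [0.43438361 0.15740679 0.19928341]
```

Emit:
jog_arm --pt "0.016 -0.017 0.016 -12 -26 9 -1" --pt "0.032 -0.017 0.035 -23 -51 18 -1" --pt "0.048 -0.017 0.054 -35 -77 27 -1" --pt "0.064 -0.017 0.073 -39 -108 30 -1" --pt "0.079 -0.017 0.093 -43 -140 33 -1" --pt "0.095 -0.017 0.112 -46 -171 36 -1" --pt "0.111 -0.017 0.131 -44 -210 33 -1" --pt "0.127 -0.017 0.151 -41 -249 30 -1" --pt "0.143 -0.017 0.17 -38 -288 28 -1" --pt "0.159 -0.017 0.189 -35 -327 25 -1" --pt "0.159 -0.017 0.189 -35 -327 25 -1"

```text
time: 12.5
ee_pos: [0.5423, -0.1603, 0.1857]
eef_rot: [0.042, 0.939, -0.014, 0.341]
ft_force: [-0.0, 1.0, -2.1]
width: 0.051
grip_force: 25.0
```

```bash
python3 - <<'E'
from h import *
from bench import status,camera
s=status.read_state(); r0=R.from_quat(s["eef_rot"]); p0=s["ee_pos"];print(s["joint_positions"].round(2),s["width"])
g0=p0-r0.apply([0,0,.019]); print(g0,incab(g0),r0.as_matrix().round(3).tolist())
z0=.0438+.030
T=lambda x,z:(lambda g:np.array([g[0],g[1],z]))(cab([x,-5,0]))
pts=[]
v=np.load("via.npy"); zz=R.from_quat(v[0][3:]).as_matrix()[:,2]; r=R.from_euler('z',TC-np.arctan2(zz[1],zz[0]))*R.from_quat(v[0][3:])
for x,z in ((-172,.16),(-172,.12),(-168,.09),(-140,.085),(-110,.083),(-80,.083),(-55,.083),(-45,.083),(-45,.078),(-45,z0)): pts.append((tp(T(x,z),r),r))
show(rows(pts,-1))
c=camera("scene"); cv2.imwrite("pics/scene2.png",cv2.resize(c["image"][60:300,60:380,::-1],(800,600)))
E
```

```text
[ 0.13 -0.19  0.14  2.28 -0.27  0.38  1.98] 0.05096811939285954
[ 0.5301224  -0.15929247  0.20026525] [[-174.96521477   -9.59524317  200.26524764]] [[-0.764, 0.088, 0.64], [0.069, 0.996, -0.055], [-0.642, 0.002, -0.767]]
[-0.004, -0.0, -0.006, 24, 5, 33, -1]
[-0.004, -0.0, -0.006, 49, 5, 63, -1]
[-0.004, -0.0, -0.006, 65, 4, 89, -1]
[-0.004, -0.0, -0.006, 47, 5, 111, -1]
[-0.004, -0.0, -0.006, 26, 5, 132, -1]
[-0.004, -0.0, -0.006, 3, 5, 151, -1]
[-0.004, -0.0, -0.006, -17, 6, 167, -1]
[-0.004, -0.0, -0.006, -24, 6, 173, -1]
[-0.004, -0.0, -0.006, -21, 6, 177, -1]
[-0.004, -0.0, -0.006, -18, 6, 180, -1]
```

View pics/scene2.png

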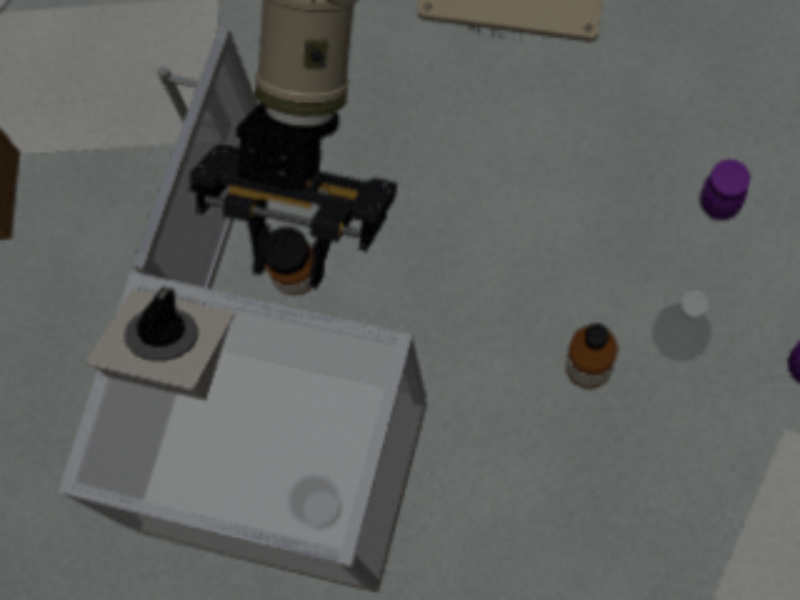

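The jar is held upright in front of the opening at (290,255). The door is clear to the left and the beaker is at (315,500). Lowering and entering.

Emit:
jog_arm --pt "0 0 0 12 5 16 -1" --pt "0 0 -0.006 24 7 33 -1" --pt "0 0 -0.006 49 8 63 -1" --pt "0 0 -0.006 65 8 89 -1" --pt "0 0 -0.006 56 8 100 -1" --pt "0 0 -0.006 47 8 111 -1" --pt "0 0 -0.006 36 8 122 -1" --pt "0 0 -0.006 26 8 132 -1" --pt "0 0 -0.006 26 8 132 -1"

```text
time: 13.45
ee_pos: [0.6097, -0.1523, 0.0677]
eef_rot: [0.036, 0.939, -0.013, 0.341]
ft_force: [1.4, -0.0, -1.0]
width: 0.051
grip_force: 25.0
```

```bash
cat > chk.py <<'E'
from h import *
from bench import status
s=status.read_state(); r0=R.from_quat(s["eef_rot"]); p0=s["ee_pos"];print(s["joint_positions"].round(2),s["width"],s["ft_force"].round(1))
g0=p0-r0.apply([0,0,.019]); print("grasp cab",incab(g0).round(1)); z=r0.as_matrix()[:,2]; print("pitch",np.degrees(np.arcsin(-z[2])),"head",np.arctan2(z[1],z[0]),"yz",r0.as_matrix()[2,1])
E
python3 - <<'E'
from chk import *
z0=.0438+.030
T=lambda x,z:(lambda g:np.array([g[0],g[1],z]))(cab([x,-2,0]))
r=R.from_euler('z',TC-np.arctan2(z[1],z[0]))*r0
show(rows([(tp(T(x,zz),r),r) for x,zz in ((-95,.083),(-80,.083),(-65,.083),(-55,.083),(-45,.083),(-45,.080),(-45,.077),(-45,z0))],-1))
E
```

```text
[ 0.44  0.18 -0.22  2.22 -0.88  0.08  2.58] 0.05103009712522115 [ 1.4 -0.  -1. ]
grasp cab [[-108.4    3.6   82.2]]
pitch 50.03318955492409 head -0.07664310009945495 yz 0.00014717489724315816
[0.001, -0.0, 0.002, -11, -6, 8, -1]
[0.001, -0.0, 0.002, -22, -6, 18, -1]
[0.001, -0.0, 0.002, -34, -6, 27, -1]
[0.001, -0.0, 0.002, -41, -6, 34, -1]
[0.001, -0.0, 0.002, -49, -6, 40, -1]
[0.001, -0.0, 0.002, -47, -6, 42, -1]
[0.001, -0.0, 0.002, -45, -6, 45, -1]
[0.001, -0.0, 0.002, -43, -6, 47, -1]
```

j6 and j7 are near their limits (wrist singularity). Going forward and slightly up should ease that, so I'll step carefully.

Emit:
jog_arm --pt "0 0 0 -8 0 -2 -1" --pt "0 0 0 -15 -2 2 -1" --pt "0 0 0 -22 -3 8 -1" --pt "0 0 0 -30 -4 14 -1" --pt "0 0 0 -30 -4 14 -1"

```text
time: 13.95
ee_pos: [0.6413, -0.1587, 0.0772]
eef_rot: [0.035, 0.939, -0.014, 0.342]
ft_force: [0.5, 0.3, -1.0]
width: 0.0509
grip_force: 25.0
```

```bash
python3 -c "import chk"
```

```text
[ 0.28  0.21 -0.06  2.15 -0.77  0.12  2.46] 0.05093258101081596 [ 0.5  0.3 -1. ]
grasp cab [[-76.4  -0.3  91.8]]
pitch 49.97086420720979 head -0.07820642300664006 yz -0.0021523946923524932
```

Emit:
jog_arm --pt "0 0 0 -8 0 6 -1" --pt "0 0 0 -16 0 13 -1" --pt "0 0 0 -24 0 20 -1" --pt "0 0 0 -24 0 20 -1" --pt "0 0 0 -20 0 25 -1" --pt "0 0 0 -17 0 29 -1" --pt "0 0 0 -14 0 32 -1" --pt "0 0 0 -13 0 33 -1" --pt "0 0 0 -13 0 33 -1"

```text
time: 14.85
ee_pos: [0.6708, -0.1619, 0.0598]
eef_rot: [0.036, 0.939, -0.014, 0.342]
ft_force: [0.0, -0.4, -0.5]
width: 0.0508
grip_force: 25.0
```

```bash
python3 -c "import chk"
```

```text
[ 0.3   0.3  -0.09  2.09 -0.79  0.09  2.48] 0.05083803105775189 [ 0.  -0.4 -0.5]
grasp cab [[-46.7  -1.1  74.4]]
pitch 50.02691118736889 head -0.07922228486363751 yz -0.0017218384945887864
```

Emit:
jog_arm --pt "0 0 0 1 0 1 -1" --pt "0 0 0 1 0 2 -1" --pt "0 0 0 1 0 2 -1"

```text
time: 15.15
ee_pos: [0.6724, -0.1621, 0.0593]
eef_rot: [0.036, 0.939, -0.014, 0.343]
ft_force: [-3.2, 0.8, 6.3]
width: 0.0512
grip_force: 25.0
```

Contact (6 N up). I'll release and retreat horizontally backwards.

Emit:
jog_arm --pt "0 0 0 0 0 0 1" --pt "0 0 0 0 0 0 1" --pt "0 0 0 0 0 0 1" --pt "0 0 0 0 0 0 1" --pt "0 0 0 0 0 0 1" --pt "0 0 0 0 0 0 1" --pt "0 0 0 0 0 0 1"

```text
time: 15.85
ee_pos: [0.6715, -0.1617, 0.0578]
eef_rot: [0.036, 0.939, -0.014, 0.342]
ft_force: [-0.4, -0.8, -0.8]
width: 0.0863
grip_force: 0.0
```

```bash
python3 - <<'E'
from chk import *
T=lambda x,z:(lambda g:np.array([g[0],g[1],z]))(cab([x,0,0]))
show(rows([(tp(T(x,zz),r0),r0) for x,zz in ((-50,.08),(-60,.085),(-75,.09),(-100,.095),(-130,.10),(-160,.12),(-190,.16))],1))
E
```

```text
[ 0.31  0.3  -0.1   2.09 -0.8   0.09  2.49] 0.08630048146995851 [-0.4 -0.8 -0.8]
grasp cab [[-46.1  -0.9  72.3]]
pitch 50.02163987134802 head -0.07910402290353437 yz -0.0019922258993785857
[0.0, 0.0, 0.0, -2, 1, -8, 1]
[0.0, 0.0, 0.0, 3, 1, -19, 1]
[0.0, 0.0, 0.0, 11, 1, -32, 1]
[0.0, 0.0, 0.0, 27, 1, -52, 1]
[0.0, 0.0, 0.0, 47, 1, -75, 1]
[0.0, 0.0, 0.0, 57, 1, -110, 1]
[0.0, 0.0, 0.0, 54, 1, -160, 1]
```

Emit:
jog_arm --pt "0 0 0 -1 0 -7 1" --pt "0 0 0 3 0 -19 1" --pt "0 0 0 11 0 -32 1" --pt "0 0 0 19 0 -42 1" --pt "0 0 0 27 0 -52 1" --pt "0 0 0 37 0 -64 1" --pt "0 0 0 47 0 -75 1" --pt "0 0 0 57 0 -110 1" --pt "0 0 0 54 0 -160 1" --pt "0 0 0 54 0 -160 1"

```text
time: 16.85
ee_pos: [0.527, -0.1521, 0.152]
eef_rot: [0.036, 0.938, -0.016, 0.345]
ft_force: [1.3, 0.3, 0.3]
width: 0.0868
grip_force: 0.0
```

```bash
python3 - <<'E'
from chk import *
from bench import camera
print(p0)
c=camera("wrist"); T=np.eye(4);T[:3,:3]=r0.as_matrix();T[:3,3]=p0;c["world_from_camera"]=T@c["mount"]; np.savez("w3.npz",**c)
cv2.imwrite("pics/w3.png",cv2.resize(c["image"][...,::-1],(800,600)))
E
```

```text
[ 0.32 -0.17 -0.04  2.35 -0.47  0.29  2.17] 0.08682494545859429 [1.3 0.3 0.3]
grasp cab [[-191.    -2.6  166.4]]
pitch 49.52922370106512 head -0.08573362314468941 yz -0.0057177541117031
[ 0.52695358 -0.15210503  0.15197517]
```

View pics/w3.png

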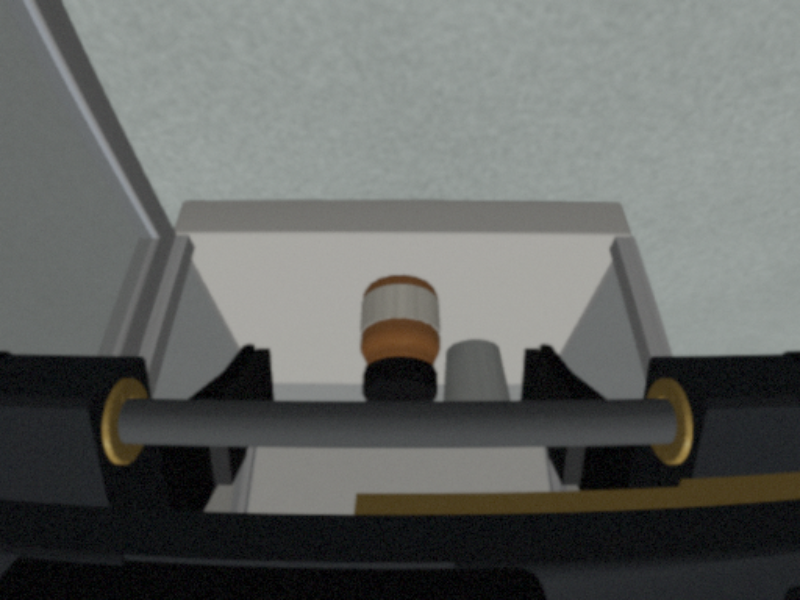

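The wrist picture shows the jar upright on the chamber floor at (400,340), well inside, with the beaker at (475,370) untouched. Back to the handle now.

```bash
python3 - <<'E'
from chk import *
h=handle(1.56,.33); print(h)
D=np.radians
pts=[((.515,-.152,.20),tool(D(-5),D(55))),((.505,-.152,.25),tool(D(-8),D(62))),((.50,-.152,.295),tool(D(-14),D(69))),((.50,-.155,.325),tool(D(-21),D(75)))]
A=np.array([.50,-.155,.325])
for k in np.linspace(0,1,13)[1:]:
    pts.append((A+(h-A)*k, tool(D(-21-73.5*k),D(75+15*min(1,2*k)))))
pts=pts+[(h,hgrip(1.56))]
np.save("via.npy",np.array([np.r_[p,r.as_quat()] for p,r in pts]))
show(rows(pts[:10],1))
E
```

```text
[ 0.32 -0.17 -0.04  2.35 -0.47  0.29  2.18] 0.08738824939603199 [ 0.9 -0.3  0.8]
grasp cab [[-190.3   -1.8  164.4]]
pitch 49.62053964250018 head -0.08260883707308789 yz -0.004319703919675757
[ 0.36017461 -0.32250152  0.33      ]
[0.003, 0.094, 0.01, -23, -2, -46, 1]
[0.031, 0.216, 0.054, -48, -3, -91, 1]
[0.082, 0.338, 0.146, -73, -3, -128, 1]
[0.132, 0.44, 0.26, -93, -7, -151, 1]
[0.174, 0.481, 0.36, -85, -21, -158, 1]
[0.213, 0.52, 0.462, -77, -36, -165, 1]
[0.247, 0.557, 0.567, -69, -51, -172, 1]
[0.277, 0.592, 0.673, -61, -66, -179, 1]
[0.302, 0.625, 0.782, -54, -81, -187, 1]
[0.324, 0.654, 0.892, -46, -96, -194, 1]
```

Emit:
jog_arm --pt "0.003 0.094 0.01 -23 0 -46 1" --pt "0.031 0.216 0.054 -48 0 -91 1" --pt "0.082 0.338 0.146 -73 0 -128 1" --pt "0.132 0.44 0.26 -93 -5 -151 1" --pt "0.174 0.481 0.36 -85 -21 -158 1" --pt "0.213 0.52 0.462 -77 -36 -165 1" --pt "0.247 0.557 0.567 -69 -51 -172 1" --pt "0.277 0.592 0.673 -61 -66 -179 1" --pt "0.302 0.625 0.782 -54 -81 -187 1" --pt "0.324 0.654 0.892 -46 -96 -194 1" --pt "0.324 0.654 0.892 -46 -96 -194 1"

```text
time: 18.0
ee_pos: [0.4304, -0.241, 0.3221]
eef_rot: [0.485, 0.875, 0.001, -0.006]
ft_force: [0.4, -0.5, 0.2]
width: 0.0874
grip_force: 0.0
```

```bash
python3 - <<'E'
from chk import *
v=np.load("via.npy"); print(v[9][:3],p0); show(rows([(a[:3],R.from_quat(a[3:])) for a in v[10:]],1))
E
```

```text
[ 0.63  0.02 -0.22  1.61  0.    1.52  0.97] 0.08743584229495023 [ 0.4 -0.5  0.2]
grasp cab [[-267.7  -99.   341.1]]
pitch 89.32923984098446 head 2.4997023131645726 yz -0.004241993777720977
[ 0.4300873  -0.23875076  0.3275    ] [ 0.43043923 -0.24101863  0.32212245]
[-0.005, -0.011, 0.102, -3, -16, -6, 1]
[-0.005, -0.01, 0.209, -9, -34, -6, 1]
[-0.006, -0.01, 0.316, -15, -51, -7, 1]
[-0.006, -0.01, 0.423, -20, -68, -7, 1]
[-0.007, -0.01, 0.53, -26, -86, -7, 1]
[-0.008, -0.009, 0.637, -32, -103, -8, 1]
[-0.008, -0.009, 0.648, -32, -103, -8, 1]
```

Emit:
jog_arm --pt "-0.005 -0.011 0.102 -3 -16 -6 1" --pt "-0.005 -0.01 0.209 -9 -34 -6 1" --pt "-0.006 -0.01 0.316 -15 -51 -7 1" --pt "-0.006 -0.01 0.423 -20 -68 -7 1" --pt "-0.007 -0.01 0.53 -26 -86 -7 1" --pt "-0.008 -0.009 0.637 -32 -103 -8 1" --pt "-0.008 -0.009 0.648 -32 -103 -8 1" --pt "-0.008 -0.009 0.648 -32 -103 -8 1"

```text
time: 18.8
ee_pos: [0.3622, -0.3201, 0.3315]
eef_rot: [0.735, 0.678, 0.0, 0.002]
ft_force: [-0.0, 0.8, -0.1]
width: 0.0871
grip_force: 0.0
```

```bash
python3 - <<'E'
from chk import *
from bench import camera
c=camera("wrist"); T=np.eye(4);T[:3,:3]=r0.as_matrix();T[:3,3]=p0;c["world_from_camera"]=T@c["mount"]
P=cloud(c); Q=P[(c["z_map"]>0)]; 
k=(np.linalg.norm(Q[:,:2]-handle(1.56)[:2],axis=1)<.05)&(Q[:,2]>.13)&(Q[:,2]<.249); q=Q[k]; print(k.sum(), q[q[:,2]>.238].mean(0), np.sum(q[:,2]>.238))
local=R.from_euler('z',TC+1.56).inv().apply(q-HINGE); m=q[:,2]>.236
print("bar top local (door frame)",local[m].mean(0).round(4), local[m].min(0),local[m].max(0))
show(rows([(handle(1.56,.191),hgrip(1.56))],1))
E
```

```text
[ 0.74 -0.02 -0.11  1.63 -0.    1.52  0.55] 0.08713230124916409 [-0.   0.8 -0.1]
grasp cab [[-329.8 -183.1  350.5]]
pitch 89.76622206286407 head -0.6365590294886829 yz 0.0034650969597637593
666 [ 0.36052447 -0.31966152  0.24570244] 187
bar top local (door frame) [-0.0368  0.215   0.2407] [-0.05641797  0.20565861  0.23601246] [-0.00741196  0.22523789  0.24896759]
[0.004, 0.003, 0.01, -3, -3, 141, 1]
```

The handle sits as expected (y 0.215 along the door at 1.56 rad). I'll descend and grip.

Emit:
jog_arm --pt "0.004 0.003 0.01 -2 -2 40 1" --pt "0.004 0.003 0.01 -3 -3 80 1" --pt "0.004 0.003 0.01 -3 -3 115 1" --pt "0.004 0.003 0.01 -3 -3 141 1" --pt "0.004 0.003 0.01 -3 -3 141 -1" --pt "0.004 0.003 0.01 -3 -3 141 -1" --pt "0.004 0.003 0.01 -3 -3 141 -1" --pt "0.004 0.003 0.01 -3 -3 141 -1" --pt "0.004 0.003 0.01 -3 -3 141 -1" --pt "0.004 0.003 0.01 -3 -3 141 -1" --pt "0.004 0.003 0.01 -3 -3 141 -1" --pt "0.004 0.003 0.01 -3 -3 141 -1" --squeeze 40

```text
time: 20.05
ee_pos: [0.3585, -0.3244, 0.1915]
eef_rot: [0.74, 0.673, -0.001, 0.0]
ft_force: [0.2, -0.7, -0.5]
width: 0.031
grip_force: 0.0
```

Emit:
jog_arm --pt "0 0 0 0 0 0 -1" --pt "0 0 0 0 0 0 -1" --pt "0 0 0 0 0 0 -1" --pt "0 0 0 0 0 0 -1" --pt "0 0 0 0 0 0 -1"

```text
time: 20.55
ee_pos: [0.3596, -0.324, 0.1914]
eef_rot: [0.739, 0.673, 0.0, 0.001]
ft_force: [5.1, 0.4, -2.8]
width: 0.0114
grip_force: 40.0
```

```bash
python3 - <<'E'
from chk import *
print(p0,handle(1.56,.191))
ths=[1.5,1.4,1.3,1.2,1.1,1.0,.9,.8,.7,.6]
show(rows([(handle(t,p0[2]),hgrip(t)) for t in ths],-1))
E
```

```text
[ 0.75  0.05 -0.11  1.86  0.01  1.23  0.54] 0.011440096617124496 [ 5.1  0.4 -2.8]
grasp cab [[-332.  -187.2  210.4]]
pitch 89.92302415979246 head -0.7224786194371828 yz 0.0010863559623990277
[ 0.35960124 -0.32399976  0.19138982] [ 0.36017461 -0.32250152  0.191     ]
[0.001, 0.001, 0.056, 15, -2, 0, -1]
[0.001, 0.001, 0.156, 36, -5, 0, -1]
[0.001, 0.001, 0.256, 59, -6, 0, -1]
[0.001, 0.001, 0.356, 81, -4, 0, -1]
[0.001, 0.001, 0.456, 102, 0, 0, -1]
[0.001, 0.0, 0.556, 124, 6, 0, -1]
[0.001, 0.0, 0.656, 144, 14, 0, -1]
[0.001, 0.0, 0.756, 164, 24, 0, -1]
[0.001, 0.0, 0.856, 182, 36, 0, -1]
[0.001, 0.0, 0.956, 200, 50, 0, -1]
```

Emit:
jog_arm --pt "0 0 0.056 15 -2 0 -1" --pt "0 0 0.156 36 -5 0 -1" --pt "0 0 0.256 59 -6 0 -1" --pt "0 0 0.356 81 -4 0 -1" --pt "0 0 0.456 102 0 0 -1" --pt "0 0 0.556 124 6 0 -1" --pt "0 0 0.656 144 14 0 -1" --pt "0 0 0.756 164 24 0 -1" --pt "0 0 0.856 182 36 0 -1" --pt "0 0 0.956 200 50 0 -1" --pt "0 0 0.956 200 50 0 -1"

```text
time: 21.65
ee_pos: [0.4292, -0.1284, 0.1914]
eef_rot: [0.966, 0.257, 0.001, 0.001]
ft_force: [1.7, -0.7, 2.6]
width: 0.0112
grip_force: 40.0
```

```bash
python3 - <<'E'
from chk import *
print(p0,handle(.6,.191))
ths=[.54,.44,.34,.24,.16,.1,.06,.03,.01,0,-.01]
show(rows([(handle(t,p0[2]),hgrip(t)) for t in ths],-1))
E
```

```text
[ 0.56 -0.02 -0.37  1.93 -0.01  1.23 -0.85] 0.011165701286965674 [ 1.7 -0.7  2.6]
grasp cab [[-278.    13.2  210.4]]
pitch 89.89167648052702 head -0.7024384635876709 yz 0.001776604539660488
[ 0.42918361 -0.12843552  0.19136636] [ 0.42759414 -0.12988472  0.191     ]
[0.002, -0.001, 0.058, 11, -2, 0, -1]
[0.002, -0.001, 0.158, 33, -5, 0, -1]
[0.002, -0.001, 0.258, 55, -6, 0, -1]
[0.002, -0.001, 0.358, 77, -4, 0, -1]
[0.002, -0.001, 0.438, 94, -1, 0, -1]
[0.002, -0.001, 0.498, 107, 2, 0, -1]
[0.002, -0.001, 0.538, 116, 5, 0, -1]
[0.002, -0.001, 0.568, 122, 7, 0, -1]
[0.002, -0.001, 0.588, 126, 8, 0, -1]
[0.002, -0.001, 0.598, 128, 9, 0, -1]
[0.002, -0.001, 0.608, 130, 10, 0, -1]
```

Emit:
jog_arm --pt "0 0 0.058 11 -2 0 -1" --pt "0 0 0.158 33 -5 0 -1" --pt "0 0 0.258 55 -6 0 -1" --pt "0 0 0.358 77 -4 0 -1" --pt "0 0 0.438 94 -1 0 -1" --pt "0 0 0.498 107 2 0 -1" --pt "0 0 0.538 116 5 0 -1" --pt "0 0 0.568 122 7 0 -1" --pt "0 0 0.588 126 8 0 -1" --pt "0 0 0.598 128 9 0 -1" --pt "0 0 0.598 128 9 0 -1" --pt "0 0 0.598 129 9 0 -1"

```text
time: 22.85
ee_pos: [0.5435, -0.0733, 0.1914]
eef_rot: [0.999, -0.038, -0.0, 0.0]
ft_force: [-5.3, 3.0, 6.8]
width: 0.0108
grip_force: 40.0
```

Emit:
jog_arm --pt "0 0 0 2 0 0 -1" --pt "0 0 0 4 0 0 -1" --pt "0 0 0 4 0 0 -1"

```text
time: 23.15
ee_pos: [0.5435, -0.0733, 0.1913]
eef_rot: [0.999, -0.038, -0.005, 0.0]
ft_force: [-25.8, 6.0, 21.1]
width: 0.0112
grip_force: 40.0
```

The door is at its stop (26 N push, no travel). I'll relieve it, release and rise.

Emit:
jog_arm --pt "0 0 0 -3 0 0 -1" --pt "0 0 0 -3 0 0 1" --pt "0 0 0 -3 0 0 1" --pt "0 0 0 -3 0 0 1" --pt "0 0 0 -3 0 0 1" --pt "0 0 0 -3 0 0 1" --pt "0 0 0 -3 0 0 1" --pt "0 0 0 -3 0 0 1" --pt "0 0 0 -3 0 -40 1" --pt "0 0 0 -3 0 -85 1" --pt "0 0 0 -3 0 -130 1" --pt "0 0 0 -3 0 -150 1"

```text
time: 24.35
ee_pos: [0.5456, -0.0735, 0.3456]
eef_rot: [0.999, -0.039, 0.002, 0.001]
ft_force: [0.5, 0.2, -1.0]
width: 0.0853
grip_force: 0.0
```

```bash
python3 - <<'E'
from chk import *
from bench import camera
n=np.array([-.5,0,np.cos(np.pi/6)]); e=np.array([np.cos(np.pi/6),0,.5])
print(p0)
ims=[]
for nm in ("wrist","scene"):
    c=camera(nm)
    if nm=="wrist":
        T=np.eye(4);T[:3,:3]=r0.as_matrix();T[:3,3]=p0;c["world_from_camera"]=T@c["mount"]
    np.savez(nm+"4.npz",**c)
    q=incab(cloud(c).reshape(-1,3)); I=c["image"].reshape(-1,3).max(1); z=c["z_map"].ravel()
    # door outer face check: top edge points z 250-258, x<-108
    k=(z>0)&(q[:,2]>250)&(q[:,2]<258.5)&(q[:,0]<-105)&(q[:,0]>-140)
    for lo,hi in ((-120,-60),(-20,40),(70,130)):
        m=k&(q[:,1]>lo)&(q[:,1]<hi); 
        if m.any(): print(nm,"door x min/med",lo,q[m,0].min().round(1),np.median(q[m,0]).round(1),m.sum())
    k=(z>0)&(I<60)&(abs(q[:,1]+80)<45)&(abs(q[:,0]+40)<60)&(q[:,2]>268)&(q[:,2]<360)
    q=q[k]; h=(q-[-92,0,263])@n; s=(q-[-92,0,263])@e; print(nm,"knob",k.sum())
    if k.sum()>10:
        print(np.histogram(h,bins=np.arange(-5,60,5)))
        m=(h>34)&(h<50); print("bar top",m.sum(),cv2.minAreaRect(np.c_[s[m],q[m,1]].astype(np.float32)),np.median(h[m])) if m.sum()>4 else None
        m=(h>4)&(h<20); print("disc",m.sum(),cv2.minEnclosingCircle(np.c_[s[m],q[m,1]].astype(np.float32)),np.median(h[m])) if m.sum()>4 else None
    ims.append(c["image"][...,::-1])
a=cv2.resize(ims[0][:230],(400,240)); 
w=cv2.resize(ims[1][150:260,80:240],(800,550),interpolation=cv2.INTER_CUBIC); cv2.imwrite("pics/knob.png",w)
E
```

```text
[ 0.41  0.15 -0.42  1.44  0.06  1.56 -1.65] 0.08526486447912963 [ 0.5  0.2 -1. ]
grasp cab [[-166.4   77.2  364.6]]
pitch 89.70859322030024 head -0.34926123028674183 yz 0.0013646102039493887
[ 0.54558314 -0.07350775  0.34556564]
wrist door x min/med -120 -122.0 -115.6 826
wrist door x min/med -20 -122.1 -115.8 995
wrist door x min/med 70 -124.0 -116.1 1064
wrist knob 3160
(array([  0,  79, 226, 842, 829, 303, 276, 216, 180, 185,  24,   0]), array([-5,  0,  5, 10, 15, 20, 25, 30, 35, 40, 45, 50, 55]))
bar top 424 ((42.9959602355957, -71.42933654785156), (21.29081916809082, 6.620090007781982), 10.840298652648926) 39.879713845440094
disc 1947 ((48.660484313964844, -67.76052856445312), 29.461883544921875) 14.76449648837039
scene door x min/med -120 -123.1 -115.7 93
scene door x min/med -20 -123.3 -116.2 106
scene door x min/med 70 -124.8 -116.3 95
scene knob 574
(array([  0,  59, 181,  80,  42,  21,  20,  25,  23,  50,  26,   0]), array([-5,  0,  5, 10, 15, 20, 25, 30, 35, 40, 45, 50, 55]))
bar top 105 ((53.52721405029297, -78.09403991699219), (14.510741233825684, 39.47873306274414), 89.02910614013672) 43.18747555637804
disc 338 ((52.62236022949219, -78.21550750732422), 32.462425231933594) 7.699424690234785
```

Door edge x is uniform along its width (about -116), so it is closed. Next I'll hover over the knob along its axis with the wrist rotated so there is range to turn.

```bash
cat >> h.py <<'E'
NV=np.array([-.5,0,np.cos(np.pi/6)])
def knob(s=52,y=-79,h=36.5): return cab(np.array([-92,y,263])+s*np.array([np.cos(np.pi/6),0,.5])+h*NV)
E
python3 - <<'E'
from chk import *
D=np.radians
r=tool(TC,D(60)); n=RC@NV; tgt=tp(knob()+n*.085,r); print(knob(),tgt)
v=[]
for k in np.linspace(0,1,25)[1:]:
    v.append(np.r_[p0+(tgt+[0,0,0]-p0)*max(0,(k-.1)/.9)+[0,0,.03*np.sin(np.pi*k)], tool(TC-np.pi*(1-k),D(90-30*max(0,2*k-1))).as_quat()])
np.save("via.npy",np.array(v)); show(rows([(a[:3],R.from_quat(a[3:])) for a in v[:12]],1))
E
```

```text
[ 0.41  0.15 -0.42  1.44  0.06  1.56 -1.65] 0.08624027974874253 [-0.2 -0.1 -0.9]
grasp cab [[-166.2   77.2  363.5]]
pitch 89.69962928251701 head -0.33848760971243114 yz 0.001351754109786085
[ 0.63406694 -0.2371211   0.32060993] [ 0.60116934 -0.23452339  0.3777676 ]
[0.002, -0.005, -0.13, 0, 0, -4, 1]
[0.002, -0.005, -0.261, 0, 0, -8, 1]
[0.002, -0.005, -0.392, 2, 4, -12, 1]
[0.003, -0.005, -0.522, 5, 12, -17, 1]
[0.003, -0.004, -0.653, 8, 19, -22, 1]
[0.003, -0.004, -0.784, 11, 26, -27, 1]
[0.004, -0.004, -0.915, 15, 33, -31, 1]
[0.004, -0.004, -1.046, 18, 41, -34, 1]
[0.004, -0.004, -1.177, 21, 48, -38, 1]
[0.004, -0.003, -1.308, 24, 55, -40, 1]
[0.005, -0.003, -1.439, 27, 62, -43, 1]
[0.005, -0.003, -1.57, 30, 69, -45, 1]
```

Emit:
jog_arm --pt "0 0 -0.13 0 0 -4 1" --pt "0 0 -0.26 0 0 -8 1" --pt "0 0 -0.39 2 4 -12 1" --pt "0 0 -0.52 5 12 -17 1" --pt "0 0 -0.65 8 19 -22 1" --pt "0 0 -0.78 11 26 -27 1" --pt "0 0 -0.915 15 33 -31 1" --pt "0 0 -1.046 18 41 -34 1" --pt "0 0 -1.177 21 48 -38 1" --pt "0 0 -1.308 24 55 -40 1" --pt "0 0 -1.44 27 62 -43 1" --pt "0 0 -1.57 30 69 -45 1"

```text
time: 25.65
ee_pos: [0.5691, -0.145, 0.3848]
eef_rot: [0.732, 0.681, -0.001, -0.001]
ft_force: [0.0, 1.1, 0.4]
width: 0.0869
grip_force: 0.0
```

```bash
python3 - <<'E'
from chk import *
v=np.load("via.npy"); show(rows([(a[:3],R.from_quat(a[3:])) for a in v[12:]],1))
E
```

```text
[ 0.57  0.26 -0.51  1.24  0.13  1.67  0.01] 0.0868601739079328 [0.  1.1 0.4]
grasp cab [[-137.1    7.7  403.8]]
pitch 89.8686704688822 head -2.8847556109235466 yz -0.0021685462899731544
[-0.005, -0.043, -0.125, -7, 4, -6, 1]
[-0.013, -0.086, -0.256, -14, 7, -7, 1]
[-0.028, -0.129, -0.386, -22, 11, -7, 1]
[-0.047, -0.17, -0.516, -29, 14, -7, 1]
[-0.073, -0.21, -0.646, -36, 17, -6, 1]
[-0.104, -0.249, -0.775, -43, 20, -5, 1]
[-0.141, -0.284, -0.903, -51, 23, -3, 1]
[-0.184, -0.317, -1.03, -58, 26, -2, 1]
[-0.232, -0.347, -1.156, -65, 29, 0, 1]
[-0.286, -0.373, -1.281, -72, 32, 2, 1]
[-0.346, -0.395, -1.404, -80, 35, 5, 1]
[-0.411, -0.412, -1.525, -87, 38, 7, 1]
```

Emit:
jog_arm --pt "-0.005 -0.043 -0.125 -7 4 -6 1" --pt "-0.013 -0.086 -0.256 -14 7 -7 1" --pt "-0.028 -0.129 -0.386 -22 11 -7 1" --pt "-0.047 -0.17 -0.516 -29 14 -7 1" --pt "-0.073 -0.21 -0.646 -36 17 -6 1" --pt "-0.104 -0.249 -0.775 -43 20 -5 1" --pt "-0.141 -0.284 -0.903 -51 23 -3 1" --pt "-0.184 -0.317 -1.03 -58 26 -2 1" --pt "-0.232 -0.347 -1.156 -65 29 0 1" --pt "-0.286 -0.373 -1.281 -72 32 2 1" --pt "-0.346 -0.395 -1.404 -80 35 5 1" --pt "-0.411 -0.412 -1.525 -87 38 7 1"

```text
time: 26.85
ee_pos: [0.5997, -0.2341, 0.3779]
eef_rot: [0.042, 0.965, -0.012, 0.258]
ft_force: [0.5, -0.2, 0.1]
width: 0.0871
grip_force: 0.0
```

```bash
python3 - <<'E'
from chk import *
from bench import camera
c=camera("wrist"); T=np.eye(4);T[:3,:3]=r0.as_matrix();T[:3,3]=p0;c["world_from_camera"]=T@c["mount"]; np.savez("w5.npz",**c)
e=np.array([np.cos(np.pi/6),0,.5])
q=incab(cloud(c).reshape(-1,3)); z=c["z_map"].ravel(); d=q-[-92,0,263]; h=d@NV; s=d@e; y=q[:,1]
k=(z>0)&(abs(y+80)<50)&(s>5)&(s<100)
print(np.histogram(h[k],bins=np.arange(-8,60,4)))
for lo,hi in ((34,50),(38,50),(6,20)):
    m=k&(h>lo)&(h<hi); 
    if m.sum()>10: print(lo,m.sum(),cv2.minAreaRect(np.c_[s[m],y[m]].astype(np.float32)),cv2.fitLine(np.c_[s[m],y[m]].astype(np.float32),2,0,.01,.01).ravel(),np.median(h[m]),[s[m].min(),s[m].max(),y[m].min(),y[m].max()])
print("pred",project(c,[knob(),knob(h=43.5),knob(s=31,h=43.5),knob(s=73,h=43.5)])/.64)
cv2.imwrite("pics/w5.png",cv2.resize(c["image"][...,::-1],(800,600)))
E
```

```text
[ 0.87 -0.01 -0.49  1.63 -0.18  1.02  1.93] 0.08711824341765924 [ 0.5 -0.2  0.1]
grasp cab [[-109.2  -78.6  394.4]]
pitch 60.0174715482053 head -0.08804450837766076 yz -0.0004570597257099081
(array([   0,  726, 7023, 2395,  219, 1168,  108,   21,   18,   21,   24,
         25,  229,  831,    0,    0]), array([-8, -4,  0,  4,  8, 12, 16, 20, 24, 28, 32, 36, 40, 44, 48, 52, 56]))
34 1098 ((51.2325325012207, -79.367919921875), (13.970242500305176, 41.325347900390625), 84.73926544189453) [  0.9957587   -0.09200315  49.648235   -79.24894   ] 44.767934739144636 [np.float64(30.53505256335948), np.float64(72.0361173362238), np.float64(-87.93972739288199), np.float64(-70.83478418805113)]
38 1073 ((51.29935836791992, -79.37519836425781), (13.969232559204102, 41.191070556640625), 84.74513244628906) [  0.99579453  -0.0916144   50.07304    -79.29081   ] 44.79345201596462 [np.float64(30.681344260893432), np.float64(72.0361173362238), np.float64(-87.93972739288199), np.float64(-70.93478478947529)]
6 3641 ((51.232383728027344, -79.15552520751953), (66.29698181152344, 65.40589904785156), 87.82720184326172) [ 7.4844360e-02  9.9719524e-01  4.7719326e+01 -7.9322739e+01] 7.575998518000709 [np.float64(18.653946990385545), np.float64(84.17205287496992), np.float64(-112.5174103840811), np.float64(-46.12225750422037)]
pred [[393.64111495 314.27714179]
 [393.48704425 318.98809607]
 [393.09680325 274.42683279]
 [393.86239957 361.33802539]]
```

View pics/w5.png

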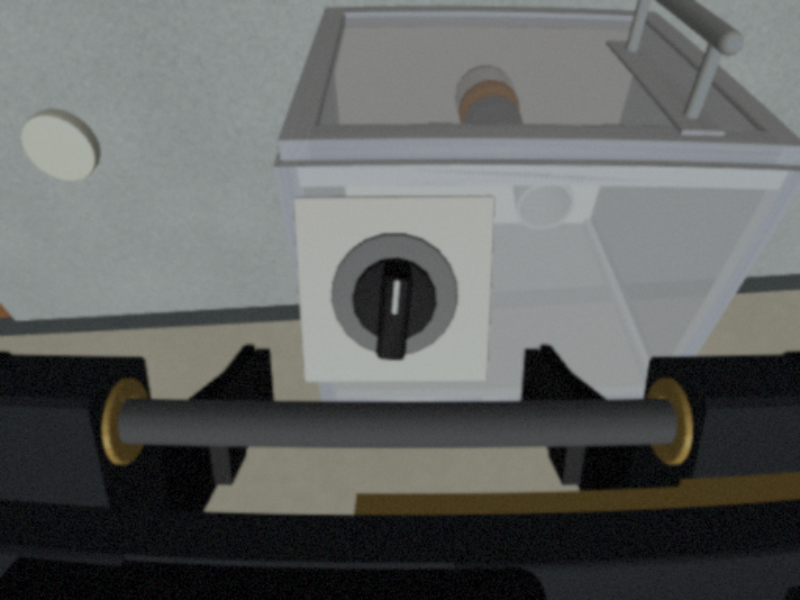

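The knob bar at (395,310) is tilted about 0.09 rad clockwise, centred at s=51.3, y=-79.4, with its top at h=44.8. The jar at (488,95) stands inside and the door is shut.

```bash
python3 - <<'E'
from chk import *
r=tool(TC,np.radians(60),.092)
show(rows([(tp(knob(51.3,-79.4,h),r),r) for h in (90,60,45,39.5)],1))
for a in (.3,1.308,1.40):
  rr=tool(TC,np.radians(60),.092+a); show(rows([(tp(knob(51.3,-79.4,39.5),rr),rr)],-1,q0=r.as_quat(),p0=tp(knob(51.3,-79.4,39.5),r)))
E
```

```text
[ 0.88 -0.01 -0.48  1.63 -0.18  1.02  1.95] 0.08705526646541564 [-0.4 -3.5 -0.4]
grasp cab [[-110.2  -82.7  393.1]]
pitch 59.97785306329044 head -0.08589942683097752 yz -0.004234240895787653
[-0.004, 0.001, 0.094, -2, 3, 32, 1]
[-0.004, 0.001, 0.094, -2, 4, 62, 1]
[-0.004, 0.001, 0.094, -2, 4, 77, 1]
[-0.004, 0.001, 0.094, -2, 4, 82, 1]
[-0.0, -0.0, 0.3, 0, 0, 0, -1]
[-0.0, -0.0, 1.308, 0, 0, 0, -1]
[0.0, -0.0, 1.4, 0, 0, 0, -1]
```

Emit:
jog_arm --pt "-0.004 0 0.09 -2 2 20 1" --pt "-0.004 0 0.094 -2 2 40 1" --pt "-0.004 0 0.094 -2 2 55 1" --pt "-0.004 0 0.094 -2 2 55 1" --pt "-0.004 0 0.094 -2 2 55 1"

```text
time: 27.4
ee_pos: [0.6293, -0.2343, 0.3323]
eef_rot: [0.089, 0.962, 0.003, 0.258]
ft_force: [1.0, -0.7, 0.6]
width: 0.087
grip_force: 0.0
```

```bash
for i in 1; do python3 - <<'E'
from chk import *
r=tool(TC,np.radians(60),.092)
show(rows([(tp(knob(51.3,-79.4,39.5),r),r)],1))
E
done
```

```text
[ 0.85  0.07 -0.51  1.65 -0.12  0.93  1.78] 0.08696133928387428 [ 1.  -0.7  0.6]
grasp cab [[-79.6 -76.5 348.8]]
pitch 60.125424334191806 head -0.08214262917397819 yz 0.05116892650801167
[-0.002, -0.002, -0.014, 2, -3, 29, 1]
```

Emit:
jog_arm --pt "0 0 -0.01 1 -2 10 1" --pt "0 0 -0.01 2 -3 20 1" --pt "0 0 -0.01 2 -3 29 1" --pt "0 0 -0.01 2 -3 29 -1" --pt "0 0 -0.01 2 -3 29 -1" --pt "0 0 -0.01 2 -3 29 -1" --pt "0 0 -0.01 2 -3 29 -1" --pt "0 0 -0.01 2 -3 29 -1" --pt "0 0 -0.01 2 -3 29 -1" --pt "0 0 -0.01 2 -3 29 -1" --pt "0 0 -0.01 2 -3 29 -1" --pt "0 0 -0.01 2 -3 29 -1" --squeeze 40

```text
time: 28.6
ee_pos: [0.6415, -0.2384, 0.3062]
eef_rot: [0.084, 0.962, 0.001, 0.258]
ft_force: [0.2, -0.0, -0.5]
width: 0.0226
grip_force: 0.0
```

Emit:
jog_arm --pt "0 0 0 0 0 0 -1" --pt "0 0 0 0 0 0 -1" --pt "0 0 0 0 0 0 -1" --pt "0 0 0 0 0 0 -1" --pt "0 0 0 0 0 0 -1"

```text
time: 29.1
ee_pos: [0.6414, -0.2392, 0.3062]
eef_rot: [0.085, 0.962, 0.001, 0.258]
ft_force: [0.4, -5.7, -1.0]
width: 0.014
grip_force: 40.0
```

```bash
python3 - <<'E'
from chk import *
r=tool(TC,np.radians(60),.092)
show(rows([(tp(knob(51.3,-79.4,39.5),r),r)],1)); print(p0)
E
```

```text
[ 0.83  0.11 -0.51  1.66 -0.1   0.88  1.78] 0.01404245509763314 [ 0.4 -5.7 -1. ]
grasp cab [[-67.2 -80.5 322.7]]
pitch 60.07625112444801 head -0.08491099157870804 yz 0.04523836841480798
[-0.003, -0.001, -0.004, 0, 1, 0, 1]
[ 0.64137861 -0.23923935  0.30620452]
```

Gripped (14 mm, well centred). Turning clockwise about tool z.

Emit:
jog_arm --pt "0 0 0.08 0 0 0 -1" --pt "0 0 0.2 0 0 0 -1" --pt "0 0 0.32 0 0 0 -1" --pt "0 0 0.44 0 0 0 -1" --pt "0 0 0.56 0 0 0 -1" --pt "0 0 0.68 0 0 0 -1" --pt "0 0 0.8 0 0 0 -1" --pt "0 0 0.92 0 0 0 -1" --pt "0 0 1.04 0 0 0 -1" --pt "0 0 1.15 0 0 0 -1" --pt "0 0 1.25 0 0 0 -1" --pt "0 0 1.25 0 0 0 -1"

```text
time: 30.3
ee_pos: [0.6411, -0.2396, 0.306]
eef_rot: [0.633, 0.73, 0.152, 0.209]
ft_force: [-1.8, -6.0, -1.6]
width: 0.0134
grip_force: 40.0
```

```bash
cat > kn.py <<'E'
from chk import *
rel=(tool(TC,np.radians(60)).inv()*r0).as_rotvec(); print("knob-roll",rel.round(3),"torque",s["torque"].round(2),(r0.inv().apply(s["torque"])).round(2))
E
python3 kn.py
```

```text
[ 0.76  0.1  -0.42  1.67 -0.11  0.88  0.54] 0.013427517831562848 [-1.8 -6.  -1.6]
grasp cab [[-67.5 -80.9 322.5]]
pitch 60.102976220192076 head -0.08571678354987251 yz 0.48568818483930676
knob-roll [ 4.00e-03 -1.00e-03  1.35e+00] torque [-1.04  0.76 -0.61] [ 0.93 -1.07 -0.02]
```

Emit:
jog_arm --pt "0 0 0.03 0 0 0 -1" --pt "0 0 0.06 0 0 0 -1" --pt "0 0 0.09 0 0 0 -1" --pt "0 0 0.12 0 0 0 -1" --pt "0 0 0.12 0 0 0 -1"

```text
time: 30.8
ee_pos: [0.641, -0.2395, 0.306]
eef_rot: [0.675, 0.692, 0.163, 0.199]
ft_force: [-1.6, -5.9, -0.2]
width: 0.0143
grip_force: 40.0
```

```bash
python3 kn.py
```

```text
[ 0.75  0.1  -0.42  1.67 -0.11  0.88  0.42] 0.01430694009414332 [-1.6 -5.9 -0.2]
grasp cab [[-67.5 -80.7 322.5]]
pitch 60.12147092085 head -0.08632084600536262 yz 0.4950672736737368
knob-roll [ 5.000e-03 -1.000e-03  1.466e+00] torque [-1.54  1.    0.08] [ 1.01 -1.26 -0.88]
```

The stop is reached: resisting torque is 0.9 N·m at roll 1.466, past 1.4. Releasing and backing off along the axis.

Emit:
jog_arm --pt "0 0 0 0 0 0 1" --pt "0 0 0 0 0 0 1" --pt "0 0 0 0 0 0 1" --pt "0 0 0 0 0 0 1" --pt "0 0 0 0 0 0 1" --pt "0 0 0 0 0 0 1" --pt "0 0 0 0 0 -20 1" --pt "0 0 0 0 0 -50 1" --pt "0 0 0 0 0 -80 1" --pt "0 0 0 0 0 -100 1" --pt "0 0 0 0 0 -100 1"

```text
time: 31.9
ee_pos: [0.5919, -0.2348, 0.3966]
eef_rot: [0.674, 0.691, 0.165, 0.202]
ft_force: [-0.2, -0.1, 0.7]
width: 0.0855
grip_force: 0.0
```

```bash
python3 - <<'E'
from kn import *
from bench import camera
e=np.array([np.cos(np.pi/6),0,.5])
for nm in ("wrist","scene"):
    c=camera(nm)
    if nm=="wrist":
        T=np.eye(4);T[:3,:3]=r0.as_matrix();T[:3,3]=p0;c["world_from_camera"]=T@c["mount"]
    q=incab(cloud(c).reshape(-1,3)); z=c["z_map"].ravel(); d=q-[-92,0,263]; h=d@NV; ss=d@e; y=q[:,1]
    m=(z>0)&(abs(y+79.4)<30)&(abs(ss-51.3)<30)&(h>38)&(h<48)
    if m.sum()>10:
        r=cv2.minAreaRect(np.c_[ss[m],y[m]].astype(np.float32)); l=cv2.fitLine(np.c_[ss[m],y[m]].astype(np.float32),2,0,.01,.01).ravel(); print(nm,m.sum(),r,l,"angle",np.arctan2(-l[1],l[0]))
    k=(z>0)&(q[:,2]>250)&(q[:,2]<258.5)&(q[:,0]<-105)&(q[:,0]>-145)
    for lo,hi in ((-120,-60),(-20,40),(70,130)):
        mm=k&(y>lo)&(y<hi)
        if mm.sum()>5: print("door",lo,np.median(q[mm,0]).round(1))
    cv2.imwrite(f"pics/{nm}_end.png",c["image"][...,::-1])
E
```

```text
[ 0.8  -0.03 -0.39  1.61 -0.19  1.06  0.48] 0.08552001778303485 [-0.2 -0.1  0.7]
grasp cab [[-117.   -79.9  413. ]]
pitch 59.817959712981775 head -0.0881208963697709 yz 0.49949505793925714
knob-roll [ 0.002 -0.006  1.465] torque [0.04 0.56 0.01] [ 0.55  0.06 -0.01]
wrist 924 ((51.51910400390625, -79.03184509277344), (13.977726936340332, 41.76862716674805), 9.927279472351074) [  0.16870171  -0.98566717  51.381065   -77.59699   ] angle 1.401284
door -120 -116.9
door -20 -116.8
scene 108 ((51.78274154663086, -79.20081329345703), (16.343698501586914, 40.60078430175781), 11.919347763061523) [  0.18786623  -0.9821946   53.192806   -78.04156   ] angle 1.3818071
door -120 -116.6
door -20 -115.8
door 70 -117.2
```

The knob reads 1.40 rad at its stop, the door is closed, and nothing is touched. Handing in.

```bash
python3 -c "
from bench import order; print(order.close_job())"
```

```text
the job is handed in; nothing more can be done
None
```

I've handed the job in: the jar stands upright inside the closed cabinet, the purge knob is at its clockwise stop (about 1.40 rad), the bottle, flask and beaker were not touched, and the gripper is clear of everything, after about 32 s of the 72 s allowed.

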